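# Click the carrom coin tubes onto the clip rail in size order

### The arm

A 6-joint arm with a two-finger parallel gripper is mounted at the origin on the work surface. World frame = base frame: x ahead of the robot, y to its left, z up, the work surface at z = 0. Lengths are in m, angles in degrees, forces in N, time in s.
With the tool pointing down it reaches from about 0.25 to 0.725 m from the base axis. Payload 9.7 kg.
Tool frame: the origin (TCP) lies between the finger pads; the fingertips stand 11 mm ahead of it and the grasp point (between the pads) lies 8 mm behind it; z points along the fingers, x is the direction in which the jaws open and shut, and the axes are right-handed (so a half turn about z gives the same grasp; the last joint's range is limited). The gripper opens to 85 mm and grips with 20 to 120 N. Pads are 22 mm wide; open, the fingers measure 114 mm over their backs; the gripper's body (76 mm by 85 mm) begins 54 mm behind the grasp point. The pads swing forward as they close: fully open they stand 13 mm farther back than shut.
Start: joints at [67.953, 4.979, 10.078, 95.1, 0, 90], TCP at [0.206, 0.51, 0.242] pointing down, gripper open.
Joint ranges: [-179.16, 179.16], [-48.56, 103.87], [-65.8, 70.77], [-126.05, 130.52], [-82.76, 87.17], [-180, 180]. Speed limits (degrees/s): [127.2, 127.2, 147.25, 180, 180, 180].

### API

Orientations are given as [roll, pitch, yaw] about the fixed x, y, z axes, in that order (R = Rz(yaw) Ry(pitch) Rx(roll)).
In Python, from workcell import get_obs, camera, job_done gives the robot as it stands.
- The arm moves only by the tool arm_command, never from a script. Its argument "increments" is a list of rows, each a list of 2 entries, a list of its own where there are three numbers: the shift along the tool's x, y, z in units of 25 mm (1.0 is 25 mm), then the turn about the tool's z in units of 6 degrees (1.0 is 6 degrees). In form: [[[dx, dy, dz], roll], ...]. A call has 1 to 5 rows; each row is the pose to reach, as a shift and turn from the pose measured when the call began, along the tool's axes at that moment; what a row does not reach only later rows make up. A row lasts 1/10 s, in which the tool goes at most 50 mm and 8.59 degrees, less where a joint would pass 70% of its speed; a pose out of reach is approached as far as the arm can. A call with a gripper value outside its range is refused whole. "claw" is the closure, from -1 (fully open) to 1 (shut), so that 0 is half open, set as the call begins (left out, the last holds). The fingers move at their own pace and stop on an object; "force" is the grip in N (left out, the last holds). Time passes only in rows, so rows that repeat a pose let the fingers close. It gives the time, the measured TCP pose, the force and the opening at its end, in the units of the state.
- get_obs(): the state, without advancing time (a new reading comes with each control period).
- camera(name): name is "scene" or "top" or "wrist"; returns a dict with "frame" (400x640x3 uint8, red, green, blue), "range_z" (400x640 float32, m along the optical axis (not along the pixel's ray), 0 where there is no reading), "K" (3x3 intrinsics, pixels), "k1" (the pictures are not rectified: a ray, as slopes to the right and down, at radius r is drawn at 1 + k1 r^2 times it, then the intrinsics apply), "R" (3x3) and "t" (3): a world point X has camera coordinates R X + t; the wrist camera has in their place "hand_eye" (4x4, takes a point from camera to tool coordinates, whose origin is the TCP and whose axes are the tool frame's). Camera axes: x right, y down, z forward; pixel columns grow to the right and rows downward; lengths in m; the calibration is good to about 2 mm. A picture is of the moment at which its call begins: read the wrist's pose just before it.
- job_done(): hands the job in, once; it reports no verdict.
The state is a dict: "time": time; "q": joint angles; "qd": joint speeds; "joint_efforts": joint torques, N m; "ee_pos": TCP position; "tcp_rot": TCP orientation; "wrist_force": force on the tool from outside, world axes, zero at the start; "torque": the same for the moment, N m; "opening": finger opening in m.
Only numpy, scipy, OpenCV 4.12 (cv2) and the standard library are available. Lean on these libraries where they do the work, as an engineer would, in place of code of your own. Each camera call takes 0.05 s, during which the arm holds its last target.

### The job

Clip the two loose coin tubes onto the storage rail so that all three stand in size order, shortest at the rail's green end: first the long red-capped tube on the free clips at the plain end, then the short blue-capped one on the free clips at the green end. Lay each tube centred across its open clips, let go of it, then press it straight down until it clicks fully home. Leave the medium tube clipped in the middle, and leave the other things on the board where they are.

Things in the scene. Friction and masses are not known exactly. Their poses are not given: they have to be found in the camera images.
- tube_long: Long, loose coin tube: white round barrel 36 mm in diameter with a square red cap (42 x 42 x 10 mm) on each end, 180 mm long overall, about 180 g. Origin at the centre of the tube (21 mm above what its caps lie on); x runs along its length, both ends are alike. Its caps keep it from rolling. It starts on the board.
- tube_short: Short, loose coin tube: white round barrel 36 mm in diameter with a square blue cap (42 x 42 x 10 mm) on each end, 120 mm long overall, about 120 g. Origin at the centre of the tube (21 mm above what its caps lie on); x runs along its length, both ends are alike. Its caps keep it from rolling. It starts on the board.
- tube_medium: Medium coin tube: white round barrel 36 mm in diameter with a square yellow cap (42 x 42 x 10 mm) on each end, 150 mm long overall, about 150 g. Origin at the centre of the tube (21 mm above what its caps lie on); x runs along its length, both ends are alike. Its caps keep it from rolling. It starts already clicked home in the rail's middle clips.
- seat_long (a point): Where the centre of the long tube is when clicked fully home in its clips, at the plain aluminium end of the rail; x runs along the tube's proper direction, z up. A tube laid loosely on the open clips rests with its centre 24 mm above its seat point; a straight push of roughly 8 to 14 N on its middle spreads the jaws (smooth steel) and past half way they draw it home onto rigid cradles.
- seat_medium (a point): Where the centre of the medium tube is when clicked fully home in its clips, in the middle of the rail (already filled); x runs along the tube's proper direction, z up. 
- seat_short (a point): Where the centre of the short tube is when clicked fully home in its clips, at the end of the rail with the green end piece; x runs along the tube's proper direction, z up. Clips (same at all stations): 12 mm long, 33 mm either side of the seat point along x, leaving a 54 mm gap for fingers; at rest they stand up to 23 mm above it and reach 30 mm either side of the tube's line.
- rack: Fixed storage rail: aluminium plate 110 x 290 x 10 mm on the board with three stations of grey cradles and steel spring clips. Origin under its centre, on the board; y points from the green end to the plain end, tubes lie along x. Its seat points are 44 mm above the board, 34 mm above the plate, 90 mm apart.
- board: Fixed carrom board; its light playing surface (720 x 720 mm) is 20 mm above the platform, its dark frame 42 mm high and 50 mm wide. Origin under its centre.
- canister: Lidded stainless steel canister, 94 mm across, 106 mm high, on the board, a bystander. Origin at the centre of its underside.
- holder: Round wooden coin holder, 96 mm across, with a stack of coins, 48 mm high, on the board, a bystander. Origin at the centre of its underside.
- bowl: White melamine bowl, 124 mm across, 50 mm high, on the board, a bystander. Origin at the centre of its underside.
- dispenser: Clear acrylic dispenser with a push plunger on top, 70 mm across, 129 mm high, on the board, a bystander. Origin at the centre of its underside.
Not all that is in view belongs to the job. Leave any black or orange look-alike of the tube_short alone.

How it is judged (in metres and radians):
On the way, in this order (a step that is already met when the one before it is completed fails the run):
1. the long tube lies loose across the open clips at the plain end, let go (horizontal distance between tube_long and seat_long below 0.015 m and z of tube_long in the frame of seat_long between 0.008 and 0.034 m and angle between the x axis of tube_long and the x axis of seat_long, either way round below 0.15 rad and contact force between the fingers and tube_long below 0.05 N and linear speed of tube_long below 0.03 m/s), for 0.2 s.
2. the long tube is pressed home in its clips (horizontal distance between tube_long and seat_long below 0.012 m and z of tube_long in the frame of seat_long between -0.005 and 0.004 m and angle between the x axis of tube_long and the x axis of seat_long, either way round below 0.09 rad), for 0.2 s.
3. the short tube lies loose across the open clips at the green end, let go (horizontal distance between tube_short and seat_short below 0.015 m and z of tube_short in the frame of seat_short between 0.008 and 0.034 m and angle between the x axis of tube_short and the x axis of seat_short, either way round below 0.15 rad and contact force between the fingers and tube_short below 0.05 N and linear speed of tube_short below 0.03 m/s), for 0.2 s.
4. the short tube is pressed home in its clips (horizontal distance between tube_short and seat_short below 0.012 m and z of tube_short in the frame of seat_short between -0.005 and 0.004 m and angle between the x axis of tube_short and the x axis of seat_short, either way round below 0.09 rad), for 0.2 s.
At the end, for the whole second after the job is handed in: All three tubes are at rest, fully home in their own clips in size order: each tube's centre within 12 mm sideways or lengthwise of its seat, from 5 mm below to 4 mm above it, and its length within 0.09 rad of the seat's x direction (all of step 2 and all of step 4 and horizontal distance between tube_medium and seat_medium below 0.012 m and z of tube_medium in the frame of seat_medium between -0.005 and 0.004 m and angle between the x axis of tube_medium and the x axis of seat_medium, either way round below 0.09 rad and linear speed of each of tube_long, tube_medium, tube_short below 0.02 m/s); the robot touches nothing.
It fails at once if the canister is pushed more than 30 mm from its place (distance of canister from where it was at the start of the episode above 0.03 m).
It fails at once if the holder is pushed more than 30 mm from its place (distance of holder from where it was at the start of the episode above 0.03 m).
It fails at once if the bowl is pushed more than 30 mm from its place (distance of bowl from where it was at the start of the episode above 0.03 m).
It fails at once if the dispenser is pushed more than 30 mm from its place (distance of dispenser from where it was at the start of the episode above 0.03 m).
It fails at once if the medium tube is pulled out of its clips (z of tube_medium in the frame of seat_medium above 0.012 m).
It also fails if it takes over 70 s, if anything falls off the work surface, if the arm or the gripper's body presses on something with over 40 N, if the wrist force passes 120 N, or if a joint passes its speed limit or range.

## Working session

There is one attempt and no reset: what is moved stays moved. The work goes in short steps, Python scripts to look and compute and a tool call to move; the robot and the scene stay as the last step left them, time stands still between calls to the robot, and variables do not carry over. Pictures are saved under pics/ and viewed, and the job is handed in when it is done.

Besides the shell and the picture viewer there is one more tool, called after ">>>" as name([rows], argument=value, ...), one row to a line, values as JSON. arm_command: Moves the arm, as the interface text tells. Its arguments: {"type":"object","properties":{"increments":{"type":"array"},"claw":{"type":"number"},"force":{"type":"number"}},"required":["increments"]}

```bash
ls; mkdir -p pics
cat > h.py <<'E'
import numpy as np, cv2
from workcell import get_obs, camera
E
python3 - <<'E'
from h import *
o=get_obs(); print(o)
for n in ["scene","top","wrist"]:
    c=camera(n); cv2.imwrite(f"pics/{n}0.png",c["frame"][:,:,::-1]); np.savez(f"{n}0.npz",**c)
    print(n,{k:v for k,v in c.items() if k not in("frame","range_z")})
E
```

```text
pics
{'time': 0.0, 'q': array([ 6.79513870e+01,  5.00957911e+00,  1.00338730e+01,  9.50985583e+01,
       -2.05071229e-05,  8.99994238e+01]), 'qd': array([-0.05548556, -0.00541523, -0.06578247,  0.01995078, -0.03625265,
        0.00768347]), 'joint_efforts': array([ 4.28277872e-04, -5.20385349e+01,  4.64812982e+01,  1.61057798e-02,
        2.26392558e-05,  1.52887657e-05]), 'ee_pos': array([0.20638633, 0.5095786 , 0.24159244]), 'tcp_rot': array([1.79999980e+02, 7.42644366e-02, 6.79519632e+01]), 'wrist_force': array([ 0.7322199 ,  0.43323722, -1.2201534 ]), 'torque': array([ 0.0101879 , -0.01333906,  0.03561552]), 'opening': 0.08501632187032201}
scene {'K': array([[495.50162175,   0.        , 322.89497479],
       [  0.        , 495.50162175, 202.55455097],
       [  0.        ,   0.        ,   1.        ]]), 'k1': -0.09883060031632766, 'R': array([[-0.49184497,  0.87045818,  0.01977564],
       [ 0.6284152 ,  0.37061823, -0.68391261],
       [-0.60264654, -0.32395167, -0.72929587]]), 't': array([ 0.0937328 , -0.38777267,  2.05356803])}
top {'K': array([[510.05760534,   0.        , 31
[... 195 characters left out ...]
3],
       [-0.97335021,  0.07718778, -0.21594307],
       [ 0.21547356, -0.01446006, -0.97640261]]), 't': array([0.26648874, 0.57486925, 1.47508137])}
wrist {'K': array([[359.97736407,   0.        , 317.93105384],
       [  0.        , 359.97736407, 198.1337752 ],
       [  0.        ,   0.        ,   1.        ]]), 'k1': -0.06293912762171215, 'hand_eye': array([[ 9.99999507e-01,  9.85613881e-04, -1.20377552e-04,
         2.21075994e-04],
       [-9.00297692e-04,  9.51145949e-01,  3.08740300e-01,
        -7.87675118e-02],
       [ 4.18795347e-04, -3.08740040e-01,  9.51146368e-01,
        -1.31147480e-01],
       [ 0.00000000e+00,  0.00000000e+00,  0.00000000e+00,
         1.00000000e+00]])}
```

View pics/top0.png

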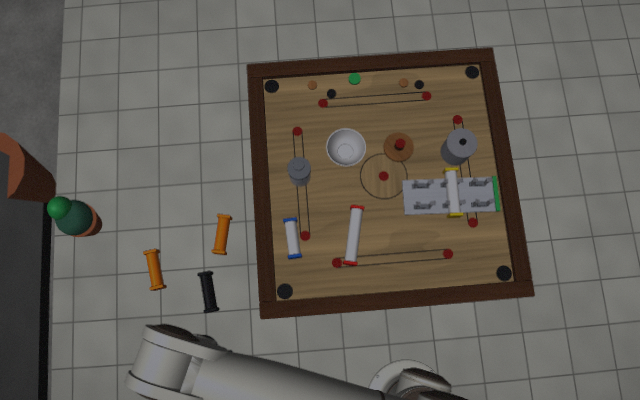

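View pics/scene0.png

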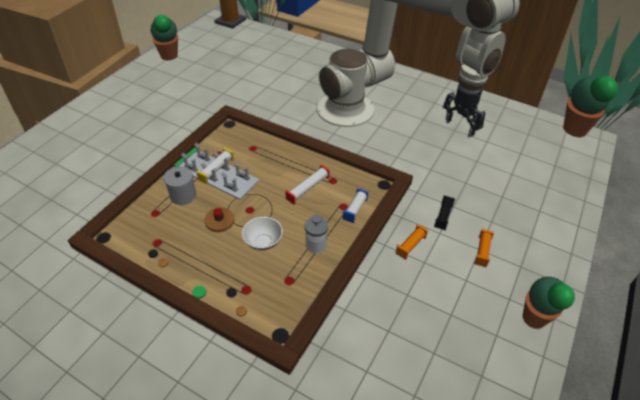

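View pics/wrist0.png

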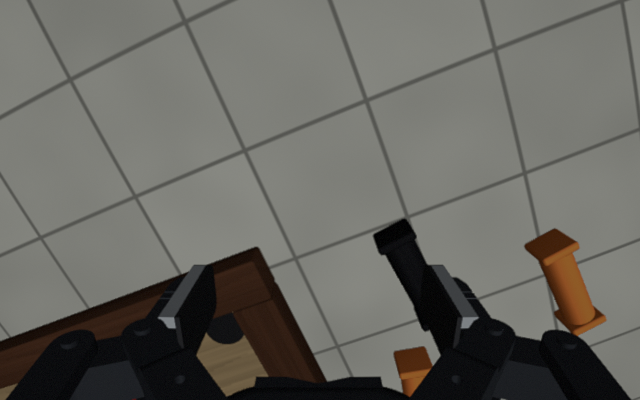

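The top view shows the loose red tube at about (354,235), the loose blue tube at (292,238), the rail at (405–498,195) with its green end to the right (497,194), and the medium tube at (453,192). Next I'll measure them in both fixed views.

```bash
cat > h.py <<'E'
import numpy as np, cv2
from workcell import get_obs, camera
from scipy.spatial.transform import Rotation as Ro
def Twc(c,o=None):
    """camera->world"""
    T=np.eye(4)
    if "R" in c: T[:3,:3]=c["R"].T; T[:3,3]=-c["R"].T@c["t"]
    else:
        W=np.eye(4); W[:3,:3]=Ro.from_euler("xyz",o["tcp_rot"],degrees=True).as_matrix(); W[:3,3]=o["ee_pos"]
        T=W@c["hand_eye"]
    return T
def cloud(c,o=None):
    h,w=c["range_z"].shape
    uv=np.stack(np.meshgrid(np.arange(w),np.arange(h)),-1).reshape(-1,1,2).astype(float)
    s=cv2.undistortPoints(uv,c["K"],np.array([c["k1"],0,0,0.])).reshape(h,w,2)
    z=c["range_z"]; P=np.dstack([s*z[...,None],z])
    T=Twc(c,o); X=P@T[:3,:3].T+T[:3,3]; X[z==0]=np.nan
    return X
def mask(c,col):
    hsv=cv2.cvtColor(c["frame"],cv2.COLOR_RGB2HSV); H,S,V=cv2.split(hsv)
    r={"red":((H<6)|(H>174)),"blue":(H>100)&(H<130),"yellow":(H>22)&(H<32),"green":(H>55)&(H<85)}[col]
    return (r&(S>(190 if col=="yellow" else 130))&(V>50)).astype(np.uint8)
def blobs(c,X,col,amin=15):
    m=mask(c,col); n,l,st,ce=cv2.connectedComponentsWithStats(m)
    for i in range(1,n):
        if st[i,4]<amin: continue
        p=X[l==i]; p=p[~np.isnan(p[:,0])]
        if len(p)==0: continue
        print(col,"px",ce[i].round(1),"A",st[i,4],"med",np.median(p,0).round(4),"z95",np.percentile(p[:,2],95).round(4),"lo",p.min(0).round(3),"hi",p.max(0).round(3))
E
python3 - <<'E'
from h import *
for n in ["top","scene"]:
    c=dict(np.load(f"{n}0.npz")); X=cloud(c); print(n)
    for col in ["red","blue","yellow","green"]: blobs(c,X,col)
E
```

```text
top
red px [426.   95.5] A 60 med [ 0.9402 -0.1704  0.0198] z95 0.0252 lo [ 0.928 -0.186  0.013] hi [ 0.955 -0.155  0.026]
red px [322.6 102.8] A 62 med [0.941  0.1692 0.0209] z95 0.0261 lo [0.928 0.155 0.012] hi [0.956 0.184 0.032]
red px [457.2 119.2] A 65 med [ 0.8504 -0.2598  0.0204] z95 0.0292 lo [ 0.834 -0.275  0.013] hi [ 0.867 -0.247  0.031]
red px [297.  130.8] A 65 med [0.8514 0.2595 0.0211] z95 0.0271 lo [0.836 0.246 0.012] hi [0.864 0.273 0.029]
red px [399.8 143. ] A 70 med [ 0.7676 -0.0548  0.0682] z95 0.0738 lo [ 0.754 -0.07   0.041] hi [ 0.782 -0.042  0.077]
red px [383.1 175.7] A 64 med [ 6.80e-01 -4.00e-04  2.17e-02] z95 0.028 lo [ 0.666 -0.012  0.01 ] hi [0.693 0.014 0.031]
red px [356.5 206.7] A 40 med [0.5801 0.0982 0.0604] z95 0.0687 lo [0.573 0.077 0.024] hi [0.586 0.116 0.071]
red px [472.4 222.1] A 73 med [ 0.5111 -0.2598  0.0207] z95 0.0263 lo [ 0.498 -0.275  0.014] hi [ 0.525 -0.245  0.028]
red px [304.7 235.3] A 75 med [0.5114 0.2596 0.0216] z95 0.0267 lo [0.496 0.246 0.01 ] hi [0.525 0.274 0.027]
red px [447.6 253.5] A 75 med [ 0.4211 -0.1705  0.0204] z95
[... 2831 characters left out ...]
61.6  22.9] A 215 med [ 0.0945 -0.8765  0.2012] z95 0.2229 lo [ 0.048 -0.928  0.165] hi [ 0.119 -0.85   0.23 ]
green px [604.6  86.7] A 488 med [-0.3207  0.9076  0.2567] z95 0.2799 lo [-0.869  0.859  0.018] hi [-0.295  0.995  0.287]
green px [190.9 151.7] A 31 med [ 0.564  -0.3429  0.0379] z95 0.0426 lo [ 0.543 -0.357  0.032] hi [ 0.587 -0.337  0.045]
green px [179.  161.7] A 30 med [ 0.6301 -0.3431  0.0401] z95 0.0439 lo [ 0.61  -0.354  0.033] hi [ 0.651 -0.335  0.045]
green px [560.3 295.3] A 531 med [0.6372 0.9446 0.1837] z95 0.1962 lo [0.577 0.915 0.146] hi [0.658 0.978 0.201]
green px [198.6 291.6] A 109 med [1.0191 0.0612 0.0314] z95 0.0352 lo [1.    0.04  0.024] hi [1.036 0.082 0.037]
```

```bash
cat >> h.py <<'E'
def to(p,yaw,o=None):
    o=o or get_obs(); R=Ro.from_euler("xyz",o["tcp_rot"],degrees=True).as_matrix()
    d=R.T@(np.array(p)-o["ee_pos"])/0.025
    dy=(yaw-o["tcp_rot"][2]+180)%360-180
    print("t",round(o["time"],2),"at",o["ee_pos"].round(4),o["tcp_rot"].round(2),"F",o["wrist_force"].round(1),"open",round(o["opening"],4),"-> shift",d.round(2),"roll",round(-dy/6,2))
E
python3 - <<'E'
from h import *
for n in ["top","scene"]:
    c=dict(np.load(f"{n}0.npz")); X=cloud(c); print(n)
    m=(X[...,0]>.36)&(X[...,0]<1.0)&(abs(X[...,1])<.36)&(X[...,2]>0.1)&(X[...,2]<.2)
    k,l,st,ce=cv2.connectedComponentsWithStats(m.astype(np.uint8))
    for i in range(1,k):
        if st[i,4]>20: p=X[l==i]; print("tall",ce[i].round(),p.min(0).round(3),p.max(0).round(3))
    # clips: z .07-.1 near rail
    m=(X[...,0]>.53)&(X[...,0]<.67)&(X[...,1]<0)&(X[...,1]>-.35)&(X[...,2]>.065)&(X[...,2]<.1)
    k,l,st,ce=cv2.connectedComponentsWithStats(m.astype(np.uint8))
    for i in range(1,k):
        if st[i,4]>4: p=X[l==i]; print("clip",ce[i].round(1),st[i,4],np.median(p,0).round(3),p.min(0).round(3),p.max(0).round(3))
    pl=(X[...,0]>.5)&(X[...,0]<.7)&(X[...,1]<0.02)&(X[...,1]>-.36)&(X[...,2]>.0265)&(X[...,2]<.034)
    q=X[pl][:,:2].astype(np.float32); print(np.percentile(q,[1,99],axis=0),cv2.minAreaRect(q))
to([.497,.115,.2],78.4)
E
python3 - <<'E'
import cv2;i=cv2.imread('pics/top0.png')[130:240,380:530];cv2.imwrite('pics/t0c.png',cv2.resize(i,None,fx=5,fy=5,interpolation=2))
E
```

```text
top
tall [461. 143.] [ 0.693 -0.28   0.1  ] [ 0.788 -0.186  0.132]
tall [299. 168.] [0.664 0.228 0.101] [0.735 0.296 0.159]
clip [452.5 190.9] 627 [ 0.602 -0.194  0.08 ] [ 0.53  -0.228  0.065] [ 0.67  -0.165  0.094]
clip [489.4 179.7] 28 [ 0.627 -0.311  0.081] [ 0.62  -0.319  0.066] [ 0.634 -0.304  0.089]
clip [474.6 180.4] 22 [ 0.627 -0.266  0.083] [ 0.624 -0.274  0.065] [ 0.635 -0.258  0.092]
clip [416.1 182.6] 20 [ 0.635 -0.087  0.081] [ 0.629 -0.095  0.074] [ 0.64  -0.079  0.09 ]
clip [430.3 181.9] 23 [ 0.634 -0.13   0.081] [ 0.628 -0.139  0.066] [ 0.642 -0.125  0.09 ]
clip [477.2 200.6] 20 [ 0.565 -0.264  0.082] [ 0.559 -0.272  0.066] [ 0.57  -0.255  0.091]
clip [491.5 200.4] 22 [ 0.562 -0.307  0.08 ] [ 0.558 -0.319  0.067] [ 0.569 -0.302  0.089]
clip [418.2 202.9] 23 [ 0.572 -0.086  0.082] [ 0.566 -0.093  0.07 ] [ 0.579 -0.078  0.088]
clip [432.2 202.4] 23 [ 0.571 -0.129  0.081] [ 0.564 -0.134  0.065] [ 0.577 -0.123  0.086]
[[ 0.51145059 -0.35854065]
 [ 0.69059317  0.0054636 ]] ((0.600956380367279, -0.17015215754508972), (0.3796531856060028, 0.19785797595977783), 89.98278808593
[... 553 characters left out ...]
8  0.066] [ 0.639 -0.263  0.09 ]
clip [236.5 164.1] 26 [ 0.57  -0.127  0.082] [ 0.562 -0.138  0.065] [ 0.577 -0.121  0.089]
clip [246.4 169.2] 21 [ 0.575 -0.086  0.079] [ 0.564 -0.092  0.066] [ 0.579 -0.075  0.091]
clip [224.1 175.5] 28 [ 0.636 -0.13   0.082] [ 0.626 -0.138  0.066] [ 0.646 -0.123  0.09 ]
clip [234.1 180.8] 22 [ 0.639 -0.087  0.079] [ 0.63  -0.095  0.065] [ 0.645 -0.081  0.089]
[[ 0.50440933 -0.34318472]
 [ 0.6914713   0.00984091]] ((0.5998429656028748, -0.17032599449157715), (0.3791567385196686, 0.19717900454998016), 89.61988830566406)
t 0.15 at [0.2064 0.5096 0.2417] [-1.800e+02  6.000e-02  6.795e+01] F [-0.8 -0.1 -0.5] open 0.0853 -> shift [-10.27  16.7    1.68] roll -1.74
```

View pics/t0c.png

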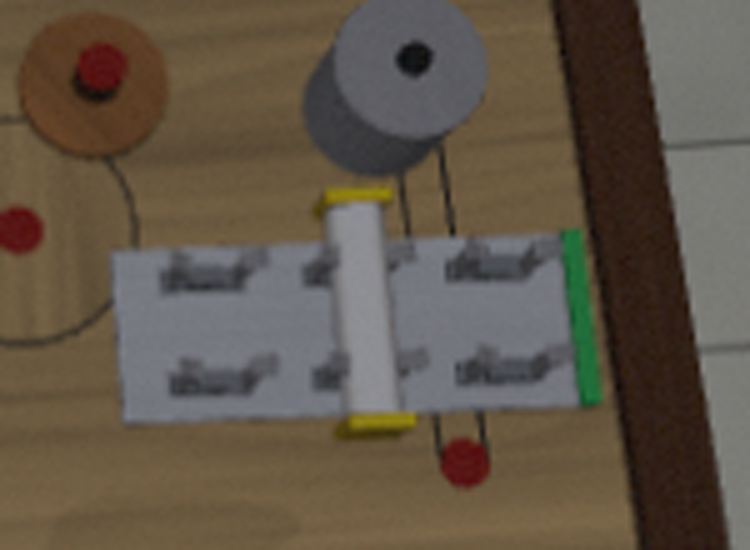

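The crop shows the clip pairs of the plain end at about x 160–280 and of the green end at 450–570, with the canister close behind the rail. The two views agree: seat_long ≈ (0.604,−0.108), seat_short ≈ (0.598,−0.287), rail yaw ≈ −2°. The next move goes above the long tube.

>>> arm_command([
  [[-1.0,1.6,0],-0.3],
  [[-2.1,3.3,0],-0.6],
  [[-3.2,5.1,0],-1.0],
  [[-4.3,6.9,0.2],-1.3],
  [[-5.4,8.7,0.4],-1.74],
], claw=-1, force=40)

```text
time: 0.65
ee_pos: [0.3525, 0.3086, 0.2327]
tcp_rot: [180.0, 0.0, 78.5]
wrist_force: [0.2, 0.3, 0.3]
opening: 0.0854
```

```bash
python3 -c "
from h import *
to([.497,.115,.2],78.4); print(get_obs()['q'].round(1))"
```

```text
t 0.65 at [0.3525 0.3086 0.2327] [1.7999e+02 4.0000e-02 7.8500e+01] F [0.2 0.3 0.3] open 0.0854 -> shift [-6.44  7.21  1.31] roll 0.02
[41.2 -6.3 -2.2 94.2 -0.  52.7]
```

>>> arm_command([
  [[-1.3,1.8,0.2],0],
  [[-2.6,3.6,0.4],0],
  [[-3.9,5.4,0.7],0],
  [[-5.2,7.3,1.0],0],
  [[-6.4,9.2,1.0],0],
])

```text
time: 1.15
ee_pos: [0.5231, 0.1273, 0.2085]
tcp_rot: [-180.0, 0.0, 78.5]
wrist_force: [0.3, 1.2, 0.2]
opening: 0.0854
```

>>> arm_command([
  [[0,0,0],0],
  [[0,0,0],0],
])

```text
time: 1.35
ee_pos: [0.5233, 0.1263, 0.2077]
tcp_rot: [-179.9, 0.1, 78.3]
wrist_force: [-0.6, 0.0, -0.5]
opening: 0.0857
```

Run:
```python
from h import *
o=get_obs(); c=camera("wrist"); X=cloud(c,o); cv2.imwrite("pics/w1.png",c["frame"][:,:,::-1])
blobs(c,X,"red"); to([.497,.115,.2],78.4)
```

```text
red px [345.   43.9] A 1143 med [0.4203 0.1703 0.0202] z95 0.0214 lo [0.405 0.155 0.017] hi [0.436 0.185 0.023]
red px [295.6  40.1] A 788 med [0.414  0.1323 0.0611] z95 0.0624 lo [0.405 0.111 0.019] hi [0.422 0.152 0.064]
red px [462.8 129.1] A 923 med [0.5094 0.26   0.0202] z95 0.0212 lo [0.495 0.245 0.017] hi [0.526 0.275 0.023]
red px [  0.3 135.1] A 21 med [ 0.4272 -0.1562  0.0203] z95 0.0212 lo [ 0.421 -0.16   0.019] hi [ 0.433 -0.154  0.021]
red px [296.9 251.3] A 572 med [0.5786 0.0969 0.0608] z95 0.0624 lo [0.571 0.066 0.019] hi [0.597 0.115 0.063]
red px [232.8 335. ] A 523 med [6.802e-01 4.000e-04 2.040e-02] z95 0.0215 lo [ 0.664 -0.015  0.018] hi [0.695 0.016 0.022]
t 1.4 at [0.5228 0.1272 0.2081] [-1.7991e+02  6.0000e-02  7.8430e+01] F [0.3 0.1 0.5] open 0.0852 -> shift [-0.69 -0.91  0.33] roll 0.01
```

View pics/w1.png

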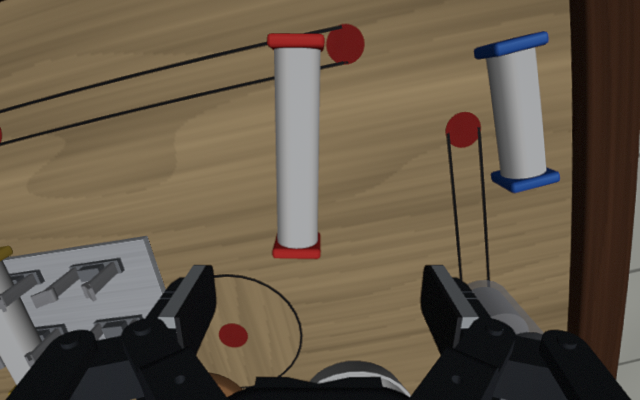

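The wrist view shows the long tube from (296,40) to (297,251) and the short one at (517,115). The cap tops are at 61 mm, which matches the fixed views, so I'm going down to grasp.

```bash
python3 -c "
from h import *
to([.4963,.1146,.036],78)"
```

```text
t 1.4 at [0.5228 0.1272 0.2081] [-1.7991e+02  6.0000e-02  7.8430e+01] F [0.3 0.1 0.5] open 0.0852 -> shift [-0.7  -0.93  6.89] roll 0.07
```

>>> arm_command([
  [[-0.7,-0.93,1.0],0.07],
  [[-0.7,-0.93,2.2],0.07],
  [[-0.7,-0.93,3.4],0.07],
  [[-0.7,-0.93,4.4],0.07],
  [[-0.7,-0.93,5.0],0.07],
])

```text
time: 1.9
ee_pos: [0.4948, 0.1158, 0.0816]
tcp_rot: [-179.8, 0.1, 78.1]
wrist_force: [-0.3, -0.4, -0.3]
opening: 0.0855
```

```bash
python3 -c "
from h import *
to([.4963,.1146,.036],78)
o=get_obs(); c=camera('wrist'); cv2.imwrite('pics/w2.png',c['frame'][:,:,::-1])"
```

```text
t 1.9 at [0.4948 0.1158 0.0816] [-1.7983e+02  9.0000e-02  7.8140e+01] F [-0.3 -0.4 -0.3] open 0.0855 -> shift [-0.03  0.07  1.83] roll 0.02
```

View pics/w2.png

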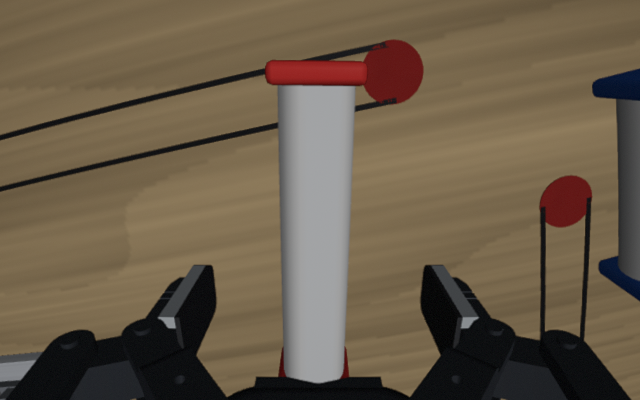

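The tube is centred between the open pads at column 317. I'm lowering the rest of the way and closing.

>>> arm_command([
  [[0,0.05,0.6],0],
  [[0,0.05,1.2],0],
  [[0,0.05,1.7],0],
  [[0,0.05,1.8],0],
  [[0,0.05,1.8],0],
])

```text
time: 2.45
ee_pos: [0.4952, 0.1152, 0.0349]
tcp_rot: [-179.7, 0.2, 78.1]
wrist_force: [0.4, -0.7, 0.9]
opening: 0.0852
```

>>> arm_command([
  [[0,0,0],0],
  [[0,0,0],0],
  [[0,0,0],0],
  [[0,0,0],0],
  [[0,0,0],0],
], claw=1, force=40)

```text
time: 2.95
ee_pos: [0.4955, 0.1152, 0.0355]
tcp_rot: [-179.7, 0.1, 78.1]
wrist_force: [0.1, -0.2, 5.0]
opening: 0.0349
```

>>> arm_command([
  [[0,0,0],0],
  [[0,0,0],0],
  [[0,0,0],0],
])

```text
time: 3.25
ee_pos: [0.4955, 0.1152, 0.0355]
tcp_rot: [-179.7, 0.1, 78.1]
wrist_force: [-0.2, -0.0, 2.8]
opening: 0.0351
```

```bash
python3 -c "
from h import *
to([.4963,.1146,.2],78)
o=get_obs(); c=camera('wrist'); cv2.imwrite('pics/w3.png',c['frame'][:,:,::-1])"
```

```text
t 3.25 at [0.4955 0.1152 0.0355] [-1.7975e+02  1.3000e-01  7.8120e+01] F [-0.2 -0.   2.8] open 0.0351 -> shift [-0.03  0.01 -6.58] roll 0.02
```

View pics/w3.png

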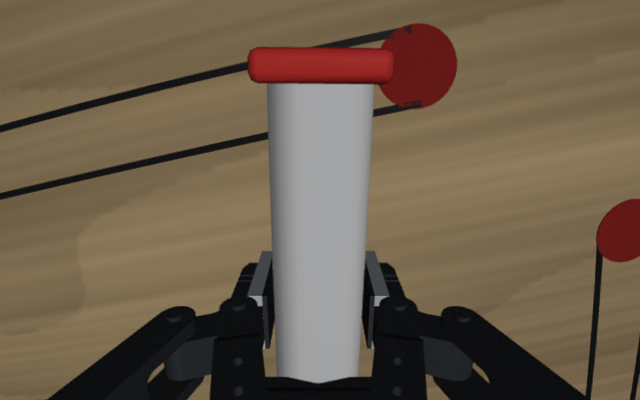

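>>> arm_command([
  [[0,0,-0.4],0],
  [[0,0,-1.2],0],
  [[0,0,-2.4],0],
  [[0,0,-3.6],0],
  [[0,0,-4.6],0],
])

```text
time: 3.8
ee_pos: [0.496, 0.1154, 0.1525]
tcp_rot: [-179.8, 0.1, 78.1]
wrist_force: [0.8, 0.3, -2.3]
opening: 0.0352
```

Run:
```python
from h import *
o=get_obs(); c=camera('wrist'); cv2.imwrite('pics/w4.png',c['frame'][:,:,::-1]); X=cloud(c,o); blobs(c,X,"red")
to([.604,-.108,.18],87.9)
c=camera('top'); cv2.imwrite('pics/t4.png',c['frame'][:,:,::-1]); X=cloud(c); blobs(c,X,"red",30)
```

```text
red px [322.7  65.9] A 5190 med [0.4149 0.1341 0.1781] z95 0.1793 lo [0.406 0.113 0.019] hi [0.436 0.186 0.18 ]
red px [507.  170.3] A 1187 med [0.5094 0.2598 0.0201] z95 0.0211 lo [0.495 0.244 0.018] hi [0.525 0.276 0.022]
t 3.85 at [0.4973 0.1157 0.1566] [ 1.7995e+02 -1.0000e-02  7.8130e+01] F [-0.6 -0.3  1.7] open 0.0351 -> shift [-7.88  6.02 -0.93] roll -1.63
red px [426.1  95.5] A 60 med [ 0.9407 -0.1696  0.0217] z95 0.0258 lo [ 0.926 -0.185  0.013] hi [ 0.956 -0.156  0.033]
red px [322.6 102.8] A 62 med [0.9407 0.1691 0.0212] z95 0.0267 lo [0.925 0.155 0.012] hi [0.956 0.184 0.029]
red px [457.2 119.1] A 65 med [ 0.8519 -0.2614  0.0208] z95 0.0255 lo [ 0.836 -0.275  0.013] hi [ 0.865 -0.247  0.027]
red px [297.  130.6] A 63 med [0.8516 0.2592 0.0199] z95 0.0253 lo [0.839 0.246 0.015] hi [0.865 0.273 0.029]
red px [399.8 143. ] A 70 med [ 0.7681 -0.0557  0.0681] z95 0.0736 lo [ 0.754 -0.069  0.062] hi [ 0.784 -0.041  0.075]
red px [472.5 222.2] A 71 med [ 0.51   -0.2604  0.0205] z95 0.0261 lo [ 0.498 -0.275  0.01 ] hi [ 0.525 -0.247  0.028]
red px [304.6 235.3] A 76 med [0.5114 0.2598 0.021 ] z95 0.0257 lo [0.497 0.246 0.014] hi [0.525 0.274 0.03 ]
red px [447.6 253.6] A 75 med [ 0.4205 -0.1703  0.0201] z95 0.0253 lo [ 0.407 -0.186  0.01 ] hi [ 0.435 -0.156  0.027]
red px [352.3 257.4] A 65 med [0.4147 0.1328 0.1817] z95 0.1872 lo [0.409 0.115 0.146] hi [0.422 0.153 0.19 ]
red px [336.5 262.3] A 77 med [0.4211 0.1696 0.0205] z95 0.0265 lo [0.407 0.156 0.013] hi [0.434 0.184 0.028]
```

View pics/w4.png

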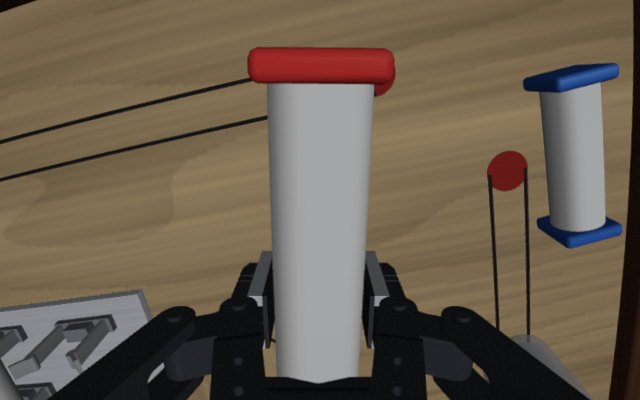

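The tube is held level (cap top at 178 mm with the TCP at 156 mm). Now carrying it to above the plain-end clips.

>>> arm_command([
  [[-0.6,0.4,-0.3],-0.1],
  [[-1.7,1.3,-0.6],-0.35],
  [[-3.2,2.4,-0.8],-0.7],
  [[-4.7,3.6,-0.9],-1.0],
  [[-6.2,4.7,-0.9],-1.3],
])

```text
time: 4.4
ee_pos: [0.581, -0.0618, 0.1762]
tcp_rot: [-180.0, -0.0, 86.0]
wrist_force: [0.8, 0.6, -2.0]
opening: 0.0349
```

```bash
python3 -c "
from h import *
to([.604,-.108,.17],87.9)"
```

```text
t 4.4 at [ 0.581  -0.0618  0.1762] [-179.99   -0.     86.03] F [ 0.8  0.6 -2. ] open 0.0349 -> shift [-1.78  1.05  0.25] roll -0.31
```

>>> arm_command([
  [[-0.9,0.6,0.1],-0.2],
  [[-1.5,0.9,0.2],-0.3],
  [[-1.75,1.03,0.2],-0.3],
  [[-1.75,1.03,0.2],-0.3],
])

```text
time: 4.8
ee_pos: [0.6033, -0.1076, 0.17]
tcp_rot: [-179.9, -0.0, 87.7]
wrist_force: [-0.6, 0.2, -1.8]
opening: 0.0347
```

Run:
```python
from h import *
for n in ['wrist','top','scene']:
    o=get_obs(); c=camera(n); cv2.imwrite(f'pics/{n}5.png',c['frame'][:,:,::-1]); X=cloud(c,o)
    print(n); blobs(c,X,"red",12)
    if n=='wrist': np.savez('w5.npz',X=X,f=c['frame'])
to([.604,-.108,.083],87.9)
```

```text
wrist
red px [320.3  65.1] A 4978 med [ 0.5202 -0.1037  0.1953] z95 0.1966 lo [ 0.506 -0.124  0.02 ] hi [ 0.526 -0.049  0.198]
red px [112.4  73.7] A 1333 med [ 0.5104 -0.26    0.0202] z95 0.0214 lo [ 0.495 -0.277  0.018] hi [ 0.526 -0.244  0.023]
red px [443.4 263.3] A 849 med [0.6801 0.     0.0203] z95 0.0213 lo [ 0.665 -0.015  0.018] hi [0.696 0.015 0.022]
top
red px [426.   95.4] A 61 med [ 0.941  -0.1699  0.0208] z95 0.0265 lo [ 0.925 -0.183  0.012] hi [ 0.955 -0.155  0.03 ]
red px [322.6 102.6] A 65 med [0.9423 0.1691 0.0202] z95 0.0239 lo [0.929 0.155 0.013] hi [0.956 0.184 0.029]
red px [297.  130.8] A 65 med [0.8512 0.2594 0.02  ] z95 0.027 lo [0.835 0.246 0.012] hi [0.865 0.273 0.029]
red px [399.8 143.1] A 72 med [ 0.7684 -0.0561  0.0675] z95 0.0734 lo [ 0.755 -0.069  0.046] hi [ 0.784 -0.042  0.075]
red px [427.2 153.2] A 38 med [ 0.6896 -0.1035  0.1962] z95 0.2014 lo [ 0.684 -0.132  0.02 ] hi [ 0.746 -0.091  0.204]
red px [383.1 175.7] A 63 med [ 0.6803 -0.001   0.0206] z95 0.0264 lo [ 0.667 -0.013  0.011] hi [0.694 0.014 0.03 ]
red px [433.2 213. ] A 74 med [ 0.5181 -0.
[... 1015 characters left out ...]
9] A 34 med [ 0.6807 -0.0009  0.0227] z95 0.0265 lo [ 0.668 -0.016  0.016] hi [0.693 0.01  0.029]
red px [155.2 212.9] A 36 med [ 0.8503 -0.2602  0.0231] z95 0.0262 lo [ 0.839 -0.275  0.017] hi [ 0.862 -0.248  0.029]
red px [156.8 242.6] A 44 med [ 0.9398 -0.1724  0.021 ] z95 0.0255 lo [ 0.927 -0.185  0.015] hi [ 0.953 -0.16   0.027]
red px [288.9 280.3] A 56 med [0.8495 0.2579 0.0213] z95 0.0258 lo [0.835 0.245 0.016] hi [0.862 0.272 0.028]
red px [245.9 289.6] A 58 med [0.9393 0.1683 0.0211] z95 0.0252 lo [0.927 0.156 0.016] hi [0.954 0.181 0.026]
t 4.95 at [ 0.6033 -0.1063  0.1712] [-1.7998e+02 -2.0000e-02  8.7870e+01] F [-0.4 -0.5 -1.9] open 0.0354 -> shift [-0.07  0.03  3.53] roll -0.01
```

View pics/wrist5.png

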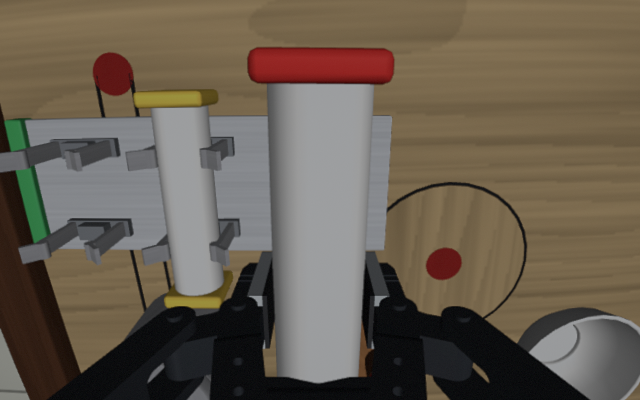

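View pics/scene5.png

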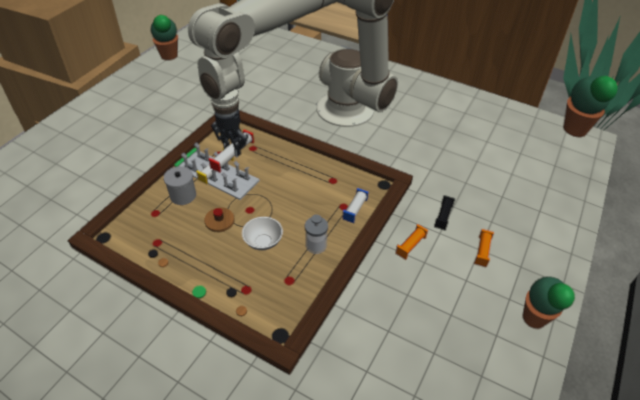

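Run:
```python
from h import *
d=np.load('w5.npz');X=d['X'];c={'frame':d['f']}
blobs(c,X,"yellow",30);blobs(c,X,"green",30)
m=(abs(X[...,2]-.030)<.003)&(X[...,0]>.52)&(X[...,0]<.68)&(X[...,1]<0.02)
p=X[m]
for y0 in (-.32,-.28,-.24,-.15): 
    s=p[abs(p[:,1]-y0)<.008]; print('y',y0,'xmin',np.percentile(s[:,0],.5).round(4),'xmax',np.percentile(s[:,0],99.5).round(4))
for x0 in (.56,.58,.60,.62): 
    s=p[abs(p[:,0]-x0)<.006]; print('x',x0,'ymax',np.percentile(s[:,1],99.7).round(4),'ymin',s[:,1].min().round(4))
# medium barrel axis: top ridge
b=(X[...,2]>.07)&(X[...,2]<.09)&(abs(X[...,1]+.195)<.015)
for x0 in (.56,.6,.64):
    s=X[b&(abs(X[...,0]-x0)<.006)]; t=s[s[:,2]>s[:,2].max()-.003]; print('ridge',x0,t.mean(0).round(4))
# clip tops
cl=((X[...,2]>.075)&(X[...,2]<.093)&(X[...,0]<.67)&((X[...,1]<-.24)|((X[...,1]>-.17)&(X[...,1]<-.13)))).astype(np.uint8)
k,l,st,ce=cv2.connectedComponentsWithStats(cl)
for i in range(1,k):
    if st[i,4]>15: s=X[l==i]; print('clip',ce[i].round(),s.min(0).round(4),s.max(0).round(4))
```

```text
green px [ 16.4 134. ] A 584 med [ 0.5498 -0.3382  0.0352] z95 0.0365 lo [ 0.539 -0.361  0.02 ] hi [ 0.563 -0.332  0.038]
green px [ 32.6 203.2] A 1314 med [ 0.6059 -0.3403  0.0353] z95 0.0365 lo [ 0.576 -0.361  0.022] hi [ 0.644 -0.333  0.038]
y -0.32 xmin 0.5402 xmax 0.6494
y -0.28 xmin 0.5416 xmax 0.6509
y -0.24 xmin 0.5432 xmax 0.646
y -0.15 xmin 0.5468 xmax 0.6553
x 0.56 ymax -0.0513 ymin -0.3608
x 0.58 ymax -0.0522 ymin -0.3618
x 0.6 ymax -0.0533 ymin -0.3614
x 0.62 ymax -0.0538 ymin -0.3617
ridge 0.56 [ 0.56   -0.1952  0.0812]
ridge 0.6 [ 0.5999 -0.1968  0.0811]
ridge 0.64 [ 0.6401 -0.1985  0.0811]
clip [ 13. 161.] [ 0.5563 -0.3134  0.0751] [ 0.5689 -0.2988  0.0871]
clip [ 73. 160.] [ 0.5579 -0.2709  0.0754] [ 0.5705 -0.2551  0.0875]
clip [217. 160.] [ 0.5618 -0.17    0.0817] [ 0.5743 -0.166   0.0872]
clip [ 34. 252.] [ 0.622  -0.3176  0.075 ] [ 0.6353 -0.3014  0.087 ]
clip [ 92. 252.] [ 0.6233 -0.2734  0.0751] [ 0.637  -0.2586  0.0873]
clip [228. 256.] [ 0.6268 -0.17    0.0833] [ 0.6396 -0.1685  0.0872]
```

>>> arm_command([
  [[0,0,0.8],0],
  [[0,0,1.6],0],
  [[0,0,2.4],0],
  [[0,0,3.0],0],
  [[0,0,3.2],0],
])

```text
time: 5.45
ee_pos: [0.6025, -0.1054, 0.0897]
tcp_rot: [-179.9, -0.0, 87.9]
wrist_force: [1.1, -1.3, -2.6]
opening: 0.0346
```

```bash
python3 -c "
from h import *
to([.6028,-.107,.086],87.7)"
```

```text
t 5.45 at [ 0.6025 -0.1054  0.0897] [-1.7987e+02 -3.0000e-02  8.7910e+01] F [ 1.1 -1.3 -2.6] open 0.0346 -> shift [-0.06  0.01  0.15] roll 0.04
```

>>> arm_command([
  [[-0.06,0.02,0.1],0.03],
  [[-0.06,0.02,0.15],0.03],
  [[-0.06,0.02,0.18],0.03],
])

```text
time: 5.75
ee_pos: [0.6033, -0.1069, 0.0859]
tcp_rot: [-179.9, -0.0, 87.7]
wrist_force: [-0.7, 0.4, -1.1]
opening: 0.0346
```

Run:
```python
from h import *
to([.6028,-.107,.084],87.7)
o=get_obs(); c=camera('wrist'); cv2.imwrite('pics/w6.png',c['frame'][:,:,::-1]);blobs(c,cloud(c,o),"red",100)
```

```text
t 5.75 at [ 0.6033 -0.1069  0.0859] [-1.7993e+02 -3.0000e-02  8.7730e+01] F [-0.7  0.4 -1.1] open 0.0346 -> shift [-0.   -0.02  0.08] roll 0.01
red px [29.3 70.8] A 2405 med [ 0.5098 -0.26    0.0202] z95 0.0213 lo [ 0.495 -0.276  0.018] hi [ 0.525 -0.243  0.022]
red px [320.3  65.1] A 4988 med [ 0.5201 -0.1029  0.1112] z95 0.1125 lo [ 0.512 -0.124  0.02 ] hi [ 0.526 -0.065  0.114]
red px [492.3 315.1] A 538 med [0.6729 0.0057 0.0202] z95 0.0213 lo [ 0.593 -0.058  0.019] hi [0.688 0.016 0.134]
```

View pics/w6.png

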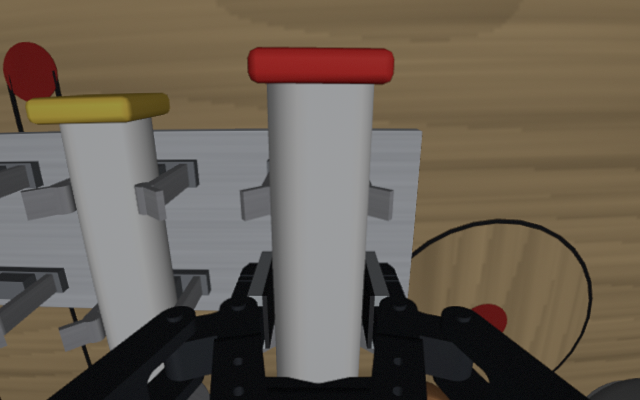

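>>> arm_command([
  [[0,0,0.04],0],
  [[0,0,0.08],0],
  [[0,0,0.08],0],
])

```text
time: 6.1
ee_pos: [0.6033, -0.107, 0.0838]
tcp_rot: [-179.9, -0.0, 87.7]
wrist_force: [0.5, 0.0, -1.3]
opening: 0.035
```

>>> arm_command([
  [[0,0,0],0],
  [[0,0,0],0],
  [[0,0,0],0],
  [[0,0,0],0],
  [[0,0,0],0],
], claw=-0.5)

```text
time: 6.6
ee_pos: [0.6033, -0.107, 0.0839]
tcp_rot: [-179.9, -0.0, 87.7]
wrist_force: [0.3, -0.3, 0.7]
opening: 0.0636
```

Run:
```python
from h import *
to([.6028,-.107,.084],87.7)
o=get_obs(); c=camera('wrist'); cv2.imwrite('pics/w7.png',c['frame'][:,:,::-1]);blobs(c,cloud(c,o),"red",100)
```

```text
t 6.6 at [ 0.6033 -0.107   0.0839] [-1.7994e+02 -3.0000e-02  8.7730e+01] F [ 0.3 -0.3  0.7] open 0.0636 -> shift [-0.   -0.02 -0.  ] roll 0.01
red px [27.2 70.7] A 2464 med [ 0.5099 -0.2596  0.0202] z95 0.0213 lo [ 0.495 -0.276  0.017] hi [ 0.525 -0.244  0.022]
red px [315.2  65.1] A 4869 med [ 0.52   -0.1044  0.1077] z95 0.109 lo [ 0.515 -0.125  0.104] hi [ 0.525 -0.084  0.11 ]
red px [486.  314.8] A 494 med [6.715e-01 2.000e-04 2.030e-02] z95 0.0213 lo [ 0.593 -0.061  0.019] hi [0.681 0.013 0.126]
```

View pics/w7.png

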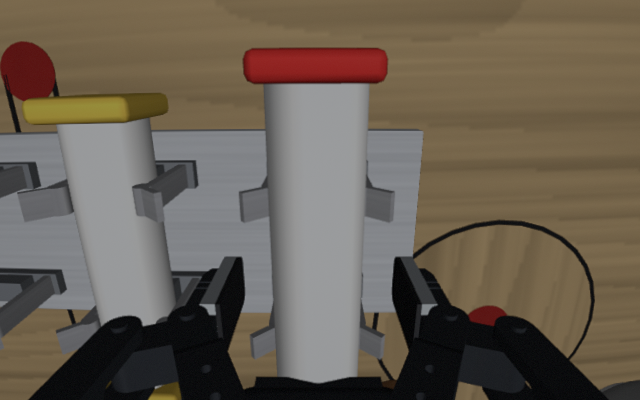

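The tube now rests loose and centred between the clip jaws (left pair at column 255, right pair at 380, tube at 315). Next: up, shut the fingers, press.

>>> arm_command([
  [[0,0,-0.4],0],
  [[0,0,-1.0],0],
  [[0,0,-1.7],0],
  [[0,0,-2.4],0],
  [[0,0,-2.4],0],
])

```text
time: 7.15
ee_pos: [0.6048, -0.1073, 0.148]
tcp_rot: [179.8, 0.0, 87.7]
wrist_force: [-0.1, 1.1, 0.6]
opening: 0.0642
```

>>> arm_command([
  [[0,0,0],0],
  [[0,0,0],0],
  [[0,0,0],0],
  [[0,0,0],0],
  [[0,0,0],0],
], claw=1)

```text
time: 7.65
ee_pos: [0.6046, -0.1072, 0.1474]
tcp_rot: [179.8, 0.0, 87.7]
wrist_force: [-0.2, 0.6, 0.1]
opening: -0.0004
```

Run:
```python
from h import *
o=get_obs(); c=camera('wrist'); cv2.imwrite('pics/w8.png',c['frame'][:,:,::-1]);X=cloud(c,o);blobs(c,X,"red",100)
b=(X[...,2]>.095)&(X[...,2]<.11)&(abs(X[...,1]+.107)<.015)
for x0 in (.54,.56,.58,.6):
    s=X[b&(abs(X[...,0]-x0)<.006)]
    if len(s): t=s[s[:,2]>s[:,2].max()-.003]; print('ridge',x0,t.mean(0).round(4))
to([.603,-.107,.116],87.7)
c=camera('scene'); cv2.imwrite('pics/s8.png',cv2.resize(c['frame'][100:240,130:330,::-1],None,fx=4,fy=4)); blobs(c,cloud(c),"red",12)
```

```text
red px [93.9 70.4] A 1553 med [ 0.5101 -0.2599  0.0202] z95 0.0214 lo [ 0.495 -0.276  0.018] hi [ 0.526 -0.244  0.022]
red px [316.2  68.1] A 1894 med [ 0.5199 -0.1048  0.1077] z95 0.109 lo [ 0.515 -0.125  0.104] hi [ 0.525 -0.084  0.111]
red px [452.  274.1] A 969 med [6.798e-01 1.000e-04 2.030e-02] z95 0.0213 lo [ 0.664 -0.015  0.018] hi [0.696 0.016 0.022]
red px [318.  367.7] A 194 med [ 0.6875 -0.1098  0.1081] z95 0.1855 lo [ 0.614 -0.114  0.105] hi [ 0.694 -0.105  0.187]
ridge 0.54 [ 0.5399 -0.1051  0.1046]
ridge 0.56 [ 0.5598 -0.106   0.1046]
ridge 0.58 [ 0.5799 -0.1068  0.1046]
ridge 0.6 [ 0.6001 -0.1075  0.1048]
t 7.7 at [ 0.6046 -0.1072  0.1476] [1.7979e+02 1.0000e-02 8.7730e+01] F [-0.7 -0.   0.1] open 0.0003 -> shift [ 0.01 -0.07  1.26] roll 0.0
red px [251.4 150.6] A 50 med [ 0.515  -0.1185  0.1001] z95 0.1135 lo [ 0.411 -0.184  0.018] hi [ 0.527 -0.082  0.115]
red px [218.  184.6] A 77 med [ 0.6934 -0.1083  0.0987] z95 0.1124 lo [ 0.683 -0.132  0.074] hi [ 0.698 -0.091  0.115]
red px [332.3 180.3] A 30 med [0.4206 0.1652 0.0231] z95 0.0272 lo [0.408 0.155 0.017] hi [0.432 0.181 0.028]
red px [343.1 206.2] A 31 med [0.5099 0.2562 0.0227] z95 0.0254 lo [0.497 0.244 0.014] hi [0.525 0.268 0.026]
red px [249.3 209.8] A 35 med [ 0.6803 -0.0011  0.022 ] z95 0.026 lo [ 0.668 -0.014  0.017] hi [0.693 0.01  0.027]
red px [217.6 212.3] A 57 med [ 0.7729 -0.0536  0.0684] z95 0.0719 lo [ 0.757 -0.07   0.06 ] hi [ 0.786 -0.04   0.075]
red px [155.2 212.9] A 36 med [ 0.8489 -0.2617  0.0217] z95 0.0256 lo [ 0.838 -0.278  0.017] hi [ 0.863 -0.248  0.031]
red px [156.9 242.6] A 43 med [ 0.9408 -0.1722  0.021 ] z95 0.0257 lo [ 0.927 -0.184  0.016] hi [ 0.954 -0.16   0.026]
red px [288.9 280.3] A 55 med [0.8506 0.2576 0.0222] z95 0.0249 lo [0.838 0.246 0.016] hi [0.863 0.271 0.028]
red px [245.9 289.6] A 58 med [0.9395 0.1673 0.0208] z95 0.0245 lo [0.927 0.154 0.014] hi [0.953 0.181 0.025]
```

View pics/w8.png

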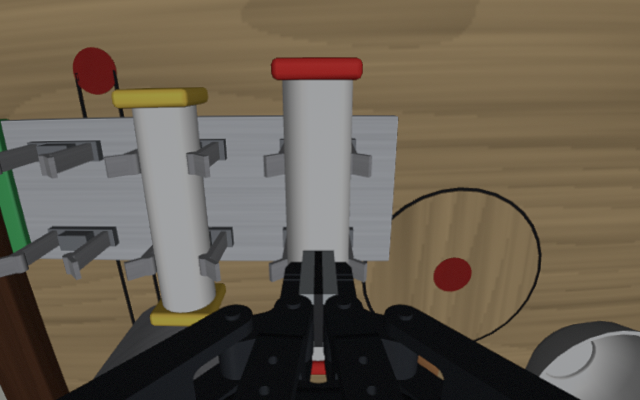

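View pics/s8.png

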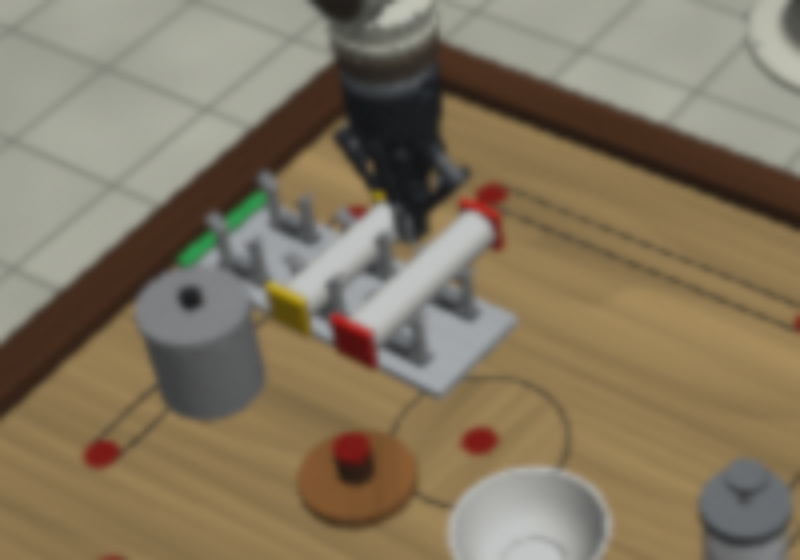

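The tube lies level, ridge at 104.7 mm, on the clip line, and the shut fingers are above its middle. Pressing in steps.

>>> arm_command([
  [[0,-0.05,0.5],0],
  [[0,-0.05,0.9],0],
  [[0,-0.05,1.2],0],
  [[0,-0.05,1.35],0],
  [[0,-0.05,1.45],0],
])

```text
time: 8.25
ee_pos: [0.6037, -0.1072, 0.112]
tcp_rot: [179.7, 0.0, 87.7]
wrist_force: [-1.2, -1.0, 10.9]
opening: 0.0001
```

```bash
python3 -c "
from h import *
to([.6035,-.107,.092],87.7)"
```

```text
t 8.25 at [ 0.6037 -0.1072  0.112 ] [1.7971e+02 2.0000e-02 8.7730e+01] F [-1.2 -1.  10.9] open 0.0001 -> shift [ 0.01 -0.01  0.8 ] roll 0.0
```

>>> arm_command([
  [[0,0,0.2],0],
  [[0,0,0.4],0],
  [[0,0,0.6],0],
  [[0,0,0.75],0],
  [[0,0,0.77],0],
])

```text
time: 8.75
ee_pos: [0.6035, -0.1073, 0.0929]
tcp_rot: [179.7, 0.0, 87.7]
wrist_force: [-3.5, 0.7, 7.3]
opening: 0.0002
```

Run:
```python
from h import *
o=get_obs(); c=camera('wrist'); cv2.imwrite('pics/w9.png',c['frame'][:,:,::-1]);X=cloud(c,o);blobs(c,X,"red",100)
to([.603,-.107,.1],87.7)
```

```text
red px [38.2 69.8] A 2251 med [ 0.5096 -0.26    0.0202] z95 0.0213 lo [ 0.495 -0.276  0.018] hi [ 0.525 -0.244  0.022]
red px [315.8  68.6] A 2841 med [ 0.5201 -0.1048  0.0842] z95 0.0855 lo [ 0.515 -0.125  0.081] hi [ 0.525 -0.084  0.087]
red px [479.5 315.6] A 1332 med [ 0.6798 -0.      0.0203] z95 0.0212 lo [ 0.664 -0.016  0.018] hi [0.696 0.015 0.022]
t 8.8 at [ 0.6035 -0.1073  0.0929] [1.7973e+02 3.0000e-02 8.7720e+01] F [-3.6 -0.5  5.4] open 0.0003 -> shift [ 0.01 -0.02 -0.28] roll 0.0
```

View pics/w9.png

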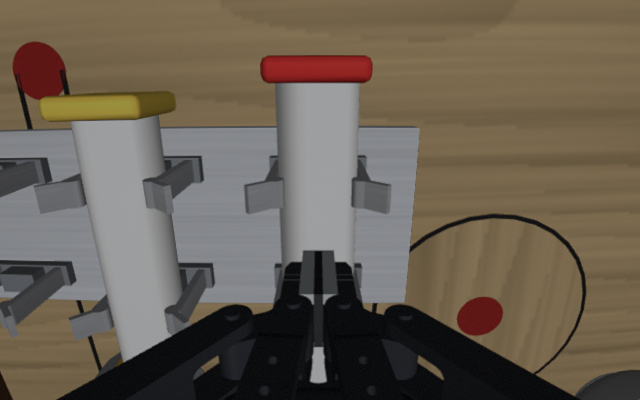

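The cap top dropped from 107.7 to 84.2 mm, so the tube is home. Retreating and going over to the short tube.

>>> arm_command([
  [[0,0,-0.4],0],
  [[0,0,-1.2],0],
  [[0,0,-2.4],0],
  [[0,0,-3.6],0],
  [[0,0,-4.4],0],
], claw=1)

```text
time: 9.3
ee_pos: [0.6033, -0.1073, 0.2054]
tcp_rot: [179.6, 0.0, 87.7]
wrist_force: [0.3, -0.1, 0.2]
opening: 0.0001
```

Run:
```python
from h import *
o=get_obs(); c=camera('wrist'); cv2.imwrite('pics/w10.png',c['frame'][:,:,::-1]);X=cloud(c,o);blobs(c,X,"red",100)
b=(X[...,2]>.07)&(X[...,2]<.09)&(abs(X[...,1]+.107)<.015)
for x0 in (.54,.6,.64):
    s=X[b&(abs(X[...,0]-x0)<.004)]
    if len(s): t=s[s[:,2]>s[:,2].max()-.003]; print('ridge',x0,t.mean(0).round(4))
to([.532,.299,.205],92.9)
```

```text
red px [134.2  72.7] A 1062 med [ 0.5103 -0.2598  0.0202] z95 0.0214 lo [ 0.495 -0.275  0.018] hi [ 0.526 -0.244  0.023]
red px [316.9  73.5] A 844 med [ 0.5199 -0.1047  0.0842] z95 0.0856 lo [ 0.515 -0.125  0.08 ] hi [ 0.525 -0.085  0.086]
red px [431.4 244.4] A 711 med [0.6801 0.     0.0202] z95 0.0213 lo [ 0.665 -0.015  0.018] hi [0.696 0.016 0.023]
red px [632. 364.] A 269 med [0.8515 0.2572 0.0199] z95 0.021 lo [0.834 0.243 0.018] hi [0.865 0.27  0.022]
ridge 0.54 [ 0.54   -0.1054  0.0813]
ridge 0.6 [ 0.6    -0.1074  0.0811]
ridge 0.64 [ 0.6399 -0.1092  0.081 ]
t 9.35 at [ 0.6039 -0.1074  0.2084] [1.7942e+02 7.0000e-02 8.7720e+01] F [-2.   0.2  1.8] open -0.0 -> shift [16.13 -3.52  0.08] roll -0.86
```

The long tube's ridge is at 81 mm, the same as the medium's. On to the short tube.

>>> arm_command([
  [[1.5,-0.3,0],-0.1],
  [[3.2,-0.7,0],-0.2],
  [[5.0,-1.1,0],-0.3],
  [[6.8,-1.5,0],-0.4],
  [[8.6,-1.9,0],-0.5],
], claw=-1)

```text
time: 9.85
ee_pos: [0.5644, 0.1109, 0.2077]
tcp_rot: [179.4, 0.1, 90.7]
wrist_force: [0.5, -0.6, -0.1]
opening: 0.0723
```

```bash
python3 -c "
from h import *
to([.532,.299,.205],92.9)"
```

```text
t 9.85 at [0.5644 0.1109 0.2077] [1.7942e+02 1.1000e-01 9.0730e+01] F [ 0.5 -0.6 -0.1] open 0.0723 -> shift [ 7.54 -1.2   0.08] roll -0.36
```

>>> arm_command([
  [[1.7,-0.3,0],-0.1],
  [[3.5,-0.6,0],-0.2],
  [[5.3,-0.9,0],-0.3],
  [[6.8,-1.2,0],-0.36],
  [[7.5,-1.2,0],-0.36],
])

```text
time: 10.35
ee_pos: [0.5308, 0.3009, 0.2069]
tcp_rot: [179.5, 0.1, 93.1]
wrist_force: [0.5, -0.2, -0.4]
opening: 0.0854
```

>>> arm_command([
  [[0,0,0],0],
  [[0,0,0],0],
])

```text
time: 10.55
ee_pos: [0.5308, 0.3007, 0.2066]
tcp_rot: [179.5, 0.1, 93.1]
wrist_force: [0.2, 0.6, -0.3]
opening: 0.0854
```

Run:
```python
from h import *
o=get_obs(); c=camera('wrist'); cv2.imwrite('pics/w11.png',c['frame'][:,:,::-1]);X=cloud(c,o);blobs(c,X,"blue",100)
b=(X[...,2]>.045)&(X[...,2]<.065)&(abs(X[...,1]-.299)<.02)
for x0 in (.47,.5,.53):
    s=X[b&(abs(X[...,0]-x0)<.004)]
    if len(s): t=s[s[:,2]>s[:,2].max()-.003]; print('ridge',x0,t.mean(0).round(4))
to([.502,.299,.036],92.9)
```

```text
blue px [316.8  73. ] A 705 med [0.4472 0.295  0.0612] z95 0.0626 lo [0.442 0.274 0.058] hi [0.452 0.315 0.064]
blue px [317.9 212.1] A 576 med [0.5553 0.3016 0.0611] z95 0.0624 lo [0.551 0.282 0.031] hi [0.561 0.322 0.063]
ridge 0.47 [0.4701 0.2958 0.0581]
ridge 0.5 [0.5001 0.298  0.0582]
ridge 0.53 [0.5301 0.2996 0.0581]
t 10.6 at [0.531  0.3    0.2068] [1.7947e+02 1.4000e-01 9.3020e+01] F [0.2 0.1 0.5] open 0.0853 -> shift [ 0.04 -1.23  6.82] roll 0.02
```

View pics/w11.png

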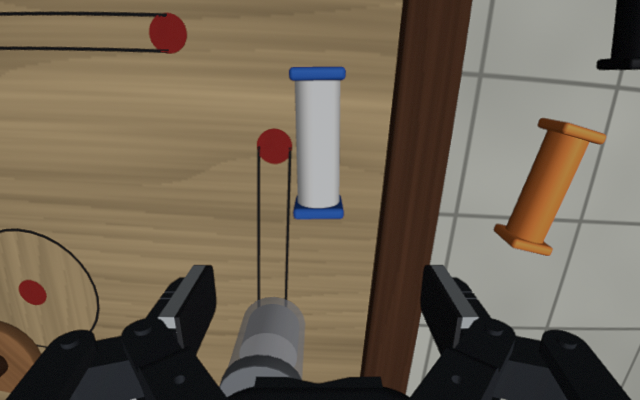

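The short tube runs from (317,73) to (318,212), with the dispenser behind at (265,330). The frame is close on the right, so I'll open the jaws only partly.

Run:
```python
from h import *
o=get_obs(); c=camera('wrist');X=cloud(c,o)
s=X[(X[...,2]>.035)&(X[...,2]<.05)&(abs(X[...,0]-.5)<.01)&(X[...,1]>.33)]; print(s.min(0),s.max(0))
to([.5012,.2982,.0375],93.4)
```

```text
[0.49006005 0.35950818 0.03501384] [0.50999324 0.53296808 0.04368605]
t 10.65 at [0.5312 0.2997 0.2069] [1.7945e+02 1.4000e-01 9.2990e+01] F [ 0.5 -0.7  0.2] open 0.0855 -> shift [ 0.02 -1.26  6.76] roll -0.07
```

>>> arm_command([
  [[0.01,-1.24,0.8],-0.07],
  [[0.01,-1.24,2.0],-0.07],
  [[0.01,-1.24,3.2],-0.07],
  [[0.01,-1.24,4.4],-0.07],
  [[0.01,-1.24,5.0],-0.07],
], claw=-0.55)

```text
time: 11.15
ee_pos: [0.5009, 0.2962, 0.0792]
tcp_rot: [179.6, 0.2, 93.3]
wrist_force: [-0.6, 0.6, -0.2]
opening: 0.066
```

```bash
python3 -c "
from h import *
to([.5012,.2982,.0375],93.4)
o=get_obs(); c=camera('wrist'); cv2.imwrite('pics/w12.png',c['frame'][:,:,::-1])"
```

```text
t 11.15 at [0.5009 0.2962 0.0792] [179.59   0.22  93.3 ] F [-0.6  0.6 -0.2] open 0.066 -> shift [0.08 0.01 1.67] roll -0.02
```

View pics/w12.png

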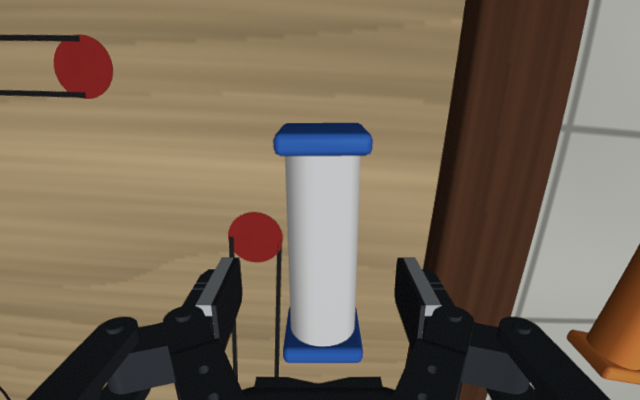

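The short tube sits between the pads at column 322 and the right finger is clear of the frame. Lowering and gripping.

>>> arm_command([
  [[0.08,0,0.5],0],
  [[0.08,0,1.0],0],
  [[0.08,0,1.4],0],
  [[0.08,0,1.65],0],
  [[0.08,0,1.65],0],
])

```text
time: 11.7
ee_pos: [0.5002, 0.2978, 0.0357]
tcp_rot: [179.7, 0.3, 93.3]
wrist_force: [-0.3, 1.3, -0.4]
opening: 0.066
```

>>> arm_command([
  [[0,0,0],0],
  [[0,0,0],0],
  [[0,0,0],0],
  [[0,0,0],0],
  [[0,0,0],0],
], claw=1, force=40)

```text
time: 12.2
ee_pos: [0.5006, 0.298, 0.0364]
tcp_rot: [179.7, 0.3, 93.3]
wrist_force: [-0.9, 0.9, 5.9]
opening: 0.0347
```

>>> arm_command([
  [[0,0,-0.4],0],
  [[0,0,-1.2],0],
  [[0,0,-2.4],0],
  [[0,0,-3.8],0],
  [[0,0,-5.0],0],
])

```text
time: 12.7
ee_pos: [0.4997, 0.2985, 0.1635]
tcp_rot: [179.7, 0.3, 93.3]
wrist_force: [-0.0, 0.0, -1.1]
opening: 0.035
```

Run:
```python
from h import *
o=get_obs(); c=camera('wrist'); cv2.imwrite('pics/w13.png',c['frame'][:,:,::-1]);X=cloud(c,o);blobs(c,X,"blue",100)
to([.5,.299,.2],92)
```

```text
blue px [317.4 161. ] A 5800 med [0.4438 0.2952 0.1877] z95 0.1893 lo [0.44  0.275 0.152] hi [0.452 0.316 0.191]
t 12.75 at [0.5009 0.2992 0.1688] [1.7934e+02 9.0000e-02 9.3320e+01] F [-0.8 -0.8  3.6] open 0.0348 -> shift [-0.01 -0.02 -1.25] roll 0.22
```

View pics/w13.png

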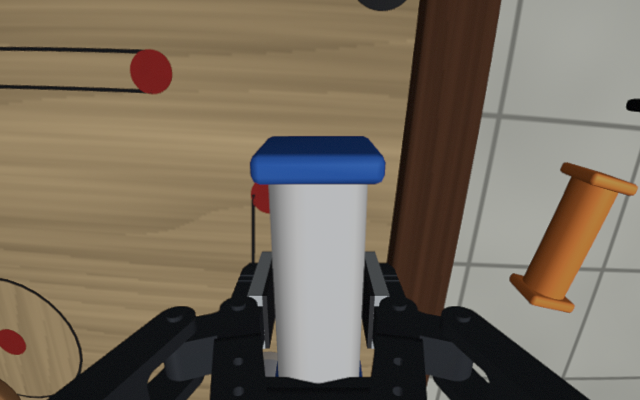

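>>> arm_command([
  [[-0.6,0.1,-0.5],0.1],
  [[-1.8,0.3,-1.0],0.2],
  [[-3.4,0.6,-1.2],0.3],
  [[-5.2,0.8,-1.3],0.4],
  [[-7.0,1.1,-1.3],0.5],
])

```text
time: 13.25
ee_pos: [0.538, 0.124, 0.2027]
tcp_rot: [179.3, 0.1, 90.3]
wrist_force: [0.2, 0.1, -1.2]
opening: 0.0348
```

```bash
python3 -c "
from h import *
to([.596,-.2867,.18],87.7)"
```

```text
t 13.25 at [0.538  0.124  0.2027] [1.7931e+02 6.0000e-02 9.0300e+01] F [ 0.2  0.1 -1.2] open 0.0348 -> shift [-16.44   2.22   0.95] roll 0.43
```

>>> arm_command([
  [[-1.8,0.25,0],0.05],
  [[-3.6,0.5,0],0.1],
  [[-5.4,0.75,0],0.15],
  [[-7.2,1.0,0],0.2],
  [[-9.0,1.2,0],0.25],
])

```text
time: 13.75
ee_pos: [0.5685, -0.1035, 0.2035]
tcp_rot: [179.3, 0.0, 88.7]
wrist_force: [0.8, 0.1, -0.9]
opening: 0.0351
```

```bash
python3 -c "
from h import *
to([.596,-.2867,.18],87.7)"
```

```text
t 13.75 at [ 0.5685 -0.1035  0.2035] [1.7934e+02 5.0000e-02 8.8740e+01] F [ 0.8  0.1 -0.9] open 0.0351 -> shift [-7.3   1.25  0.96] roll 0.17
```

>>> arm_command([
  [[-1.7,0.3,0.2],0.1],
  [[-3.5,0.6,0.4],0.17],
  [[-5.2,0.9,0.6],0.17],
  [[-6.7,1.2,0.8],0.17],
  [[-7.25,1.25,0.9],0.17],
])

```text
time: 14.25
ee_pos: [0.595, -0.2893, 0.1802]
tcp_rot: [179.4, 0.0, 87.5]
wrist_force: [0.3, 0.1, -1.4]
opening: 0.0346
```

>>> arm_command([
  [[0,0,0],0],
  [[0,0,0],0],
])

```text
time: 14.45
ee_pos: [0.5944, -0.2892, 0.1801]
tcp_rot: [179.5, 0.0, 87.5]
wrist_force: [0.1, 0.5, -1.4]
opening: 0.0349
```

Run:
```python
from h import *
to([.596,-.2867,.0865],87.7)
for n in ['wrist','top','scene']:
    o=get_obs(); c=camera(n); cv2.imwrite(f'pics/{n}14.png',c['frame'][:,:,::-1]); X=cloud(c,o)
    print(n); blobs(c,X,"blue",12)
```

```text
t 14.45 at [ 0.5944 -0.2892  0.1801] [179.5    0.    87.47] F [ 0.1  0.5 -1.4] open 0.0349 -> shift [0.1  0.03 3.74] roll -0.04
wrist
blue px [317.4 160.7] A 5875 med [ 0.5383 -0.2869  0.204 ] z95 0.2057 lo [ 0.535 -0.308  0.166] hi [ 0.546 -0.266  0.207]
blue px [360.2 370.9] A 16 med [ 0.6479 -0.2711  0.1759] z95 0.1791 lo [ 0.647 -0.272  0.17 ] hi [ 0.649 -0.271  0.179]
top
blue px [492.7 160.6] A 47 med [ 0.6514 -0.2802  0.2046] z95 0.2795 lo [ 0.619 -0.303  0.176] hi [ 0.656 -0.259  0.316]
blue px [498.  199.6] A 76 med [ 0.5393 -0.2835  0.1985] z95 0.21 lo [ 0.537 -0.374  0.038] hi [ 0.575 -0.264  0.213]
scene
blue px [296.5  11. ] A 77 med [-0.9716 -0.8343 -0.1776] z95 -0.156 lo [-1.051 -0.913 -0.196] hi [-0.932 -0.817 -0.144]
blue px [381.1  25.4] A 218 med [-0.965  -0.2715 -0.1122] z95 -0.0733 lo [-1.105 -0.304 -0.192] hi [-0.869 -0.202  0.028]
blue px [178.5 137.4] A 69 med [ 0.6569 -0.2847  0.1943] z95 0.2096 lo [ 0.65  -0.308  0.173] hi [ 0.662 -0.266  0.214]
```

View pics/wrist14.png

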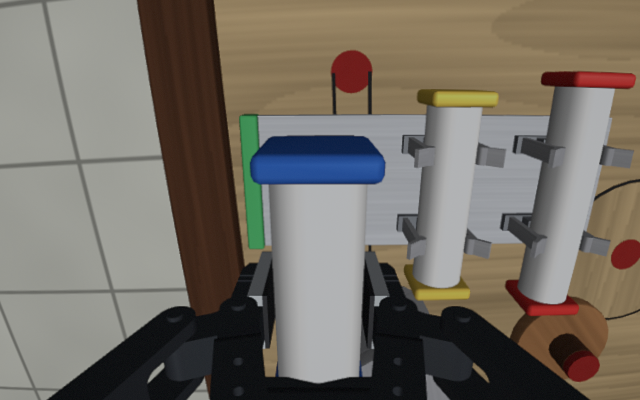

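The held tube is level (cap top at 204 mm with the TCP at 180 mm), and the middle and long tubes still sit home at (450,180) and (570,190). Lowering.

>>> arm_command([
  [[0.1,0.05,0.8],-0.04],
  [[0.1,0.05,1.7],-0.04],
  [[0.1,0.05,2.6],-0.04],
  [[0.1,0.05,3.2],-0.04],
  [[0.1,0.05,3.6],-0.04],
])

```text
time: 15.1
ee_pos: [0.5972, -0.2846, 0.0901]
tcp_rot: [179.5, 0.0, 87.9]
wrist_force: [-0.3, 0.1, -0.7]
opening: 0.0349
```

>>> arm_command([
  [[0,0,0],0],
  [[0,0,0],0],
])

```text
time: 15.3
ee_pos: [0.5975, -0.2844, 0.0909]
tcp_rot: [179.4, 0.0, 87.9]
wrist_force: [-0.3, -0.0, -2.0]
opening: 0.0349
```

Run:
```python
from h import *
to([.596,-.2867,.084],87.7)
o=get_obs(); c=camera('wrist'); cv2.imwrite('pics/w15.png',c['frame'][:,:,::-1]);blobs(c,cloud(c,o),"blue",100)
```

```text
t 15.3 at [ 0.5975 -0.2844  0.0909] [1.7941e+02 3.0000e-02 8.7920e+01] F [-0.3 -0.  -2. ] open 0.0349 -> shift [-0.09 -0.06  0.28] roll 0.04
blue px [317.5 161. ] A 5801 med [ 0.5414 -0.2826  0.1148] z95 0.1164 lo [ 0.539 -0.303  0.079] hi [ 0.549 -0.262  0.118]
```

View pics/w15.png

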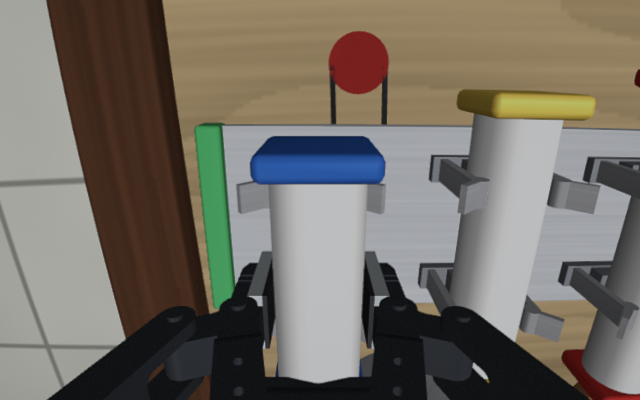

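>>> arm_command([
  [[-0.09,-0.06,0.1],0.04],
  [[-0.09,-0.06,0.2],0.04],
  [[-0.09,-0.06,0.27],0.04],
  [[-0.09,-0.06,0.27],0.04],
])

```text
time: 15.75
ee_pos: [0.596, -0.2869, 0.0843]
tcp_rot: [179.4, 0.0, 87.7]
wrist_force: [0.4, 0.4, -0.8]
opening: 0.0349
```

>>> arm_command([
  [[0,0,0],0],
  [[0,0,0],0],
  [[0,0,0],0],
  [[0,0,0],0],
  [[0,0,0],0],
], claw=-0.5)

```text
time: 16.25
ee_pos: [0.5961, -0.2869, 0.0843]
tcp_rot: [179.4, 0.0, 87.7]
wrist_force: [-0.1, -0.2, 0.2]
opening: 0.0642
```

Run:
```python
from h import *
to([.596,-.2867,.148],87.7)
o=get_obs(); c=camera('wrist'); cv2.imwrite('pics/w16.png',c['frame'][:,:,::-1]);blobs(c,cloud(c,o),"blue",100)
```

```text
t 16.25 at [ 0.5961 -0.2869  0.0843] [1.7939e+02 4.0000e-02 8.7670e+01] F [-0.1 -0.2  0.2] open 0.0642 -> shift [ 0.01  0.02 -2.55] roll -0.0
blue px [315.5 160.1] A 5750 med [ 0.5399 -0.2853  0.1073] z95 0.109 lo [ 0.537 -0.306  0.07 ] hi [ 0.548 -0.265  0.11 ]
```

View pics/w16.png

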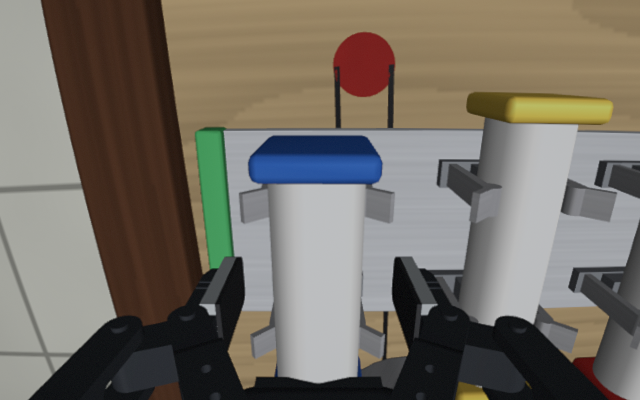

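The short tube rests loose and centred on the open clips, cap top at 107 mm. Up, shut, press.

>>> arm_command([
  [[0,0,-0.4],0],
  [[0,0,-1.0],0],
  [[0,0,-1.7],0],
  [[0,0,-2.5],0],
  [[0,0,-2.55],0],
])

```text
time: 16.8
ee_pos: [0.5966, -0.2874, 0.1526]
tcp_rot: [179.1, 0.2, 87.7]
wrist_force: [0.2, -1.2, 0.3]
opening: 0.0642
```

>>> arm_command([
  [[0,0,0],0],
  [[0,0,0],0],
  [[0,0,0],0],
  [[0,0,0],0],
  [[0,0,0],0],
], claw=1)

```text
time: 17.3
ee_pos: [0.5964, -0.2873, 0.152]
tcp_rot: [179.1, 0.1, 87.7]
wrist_force: [0.3, -1.0, -0.2]
opening: -0.0001
```

Run:
```python
from h import *
to([.596,-.2867,.112],87.7)
o=get_obs(); c=camera('wrist'); cv2.imwrite('pics/w17.png',c['frame'][:,:,::-1]);X=cloud(c,o);blobs(c,X,"blue",50)
b=(X[...,2]>.095)&(X[...,2]<.11)&(abs(X[...,1]+.287)<.015)
for x0 in (.555,.57,.585):
    s=X[b&(abs(X[...,0]-x0)<.004)]
    if len(s): t=s[s[:,2]>s[:,2].max()-.003]; print('ridge',x0,t.mean(0).round(4))
```

```text
t 17.3 at [ 0.5964 -0.2873  0.152 ] [1.7914e+02 1.5000e-01 8.7670e+01] F [ 0.3 -1.  -0.2] open -0.0001 -> shift [ 0.03 -0.04  1.6 ] roll -0.01
blue px [317.4 130.5] A 2133 med [ 0.5408 -0.2855  0.1075] z95 0.1092 lo [ 0.537 -0.306  0.073] hi [ 0.548 -0.265  0.11 ]
ridge 0.555 [ 0.555 -0.286  0.105]
ridge 0.57 [ 0.57   -0.2868  0.1048]
ridge 0.585 [ 0.585  -0.2871  0.1049]
```

View pics/w17.png

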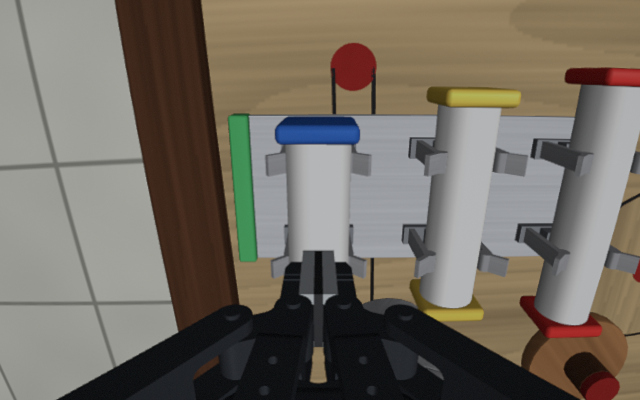

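Level and in line. The fingers are above the middle of the tube, so I'm pressing.

>>> arm_command([
  [[0.02,-0.02,0.5],0],
  [[0.02,-0.02,1.0],0],
  [[0.02,-0.02,1.4],0],
  [[0.02,-0.02,1.55],0],
  [[0.02,-0.02,1.65],0],
])

```text
time: 17.85
ee_pos: [0.5966, -0.287, 0.1113]
tcp_rot: [179.1, 0.2, 87.7]
wrist_force: [-2.1, 0.3, 10.5]
opening: 0.0
```

>>> arm_command([
  [[0,0,0.2],0],
  [[0,0,0.4],0],
  [[0,0,0.55],0],
  [[0,0,0.7],0],
  [[0,0,0.75],0],
])

```text
time: 18.35
ee_pos: [0.5967, -0.2872, 0.0928]
tcp_rot: [179.1, 0.2, 87.7]
wrist_force: [-5.3, 0.6, 12.1]
opening: -0.0001
```

Run:
```python
from h import *
to([.596,-.2867,.093],87.7)
o=get_obs(); c=camera('wrist'); cv2.imwrite('pics/w18.png',c['frame'][:,:,::-1]);X=cloud(c,o);blobs(c,X,"blue",50)
```

```text
t 18.35 at [ 0.5967 -0.2872  0.0928] [179.08   0.21  87.66] F [-5.3  0.6 12.1] open -0.0001 -> shift [ 0.02 -0.03 -0.01] roll -0.01
blue px [316.4 148.8] A 3428 med [ 0.5431 -0.2856  0.0835] z95 0.0855 lo [ 0.54  -0.307  0.048] hi [ 0.551 -0.265  0.087]
blue px [317.8 371.3] A 231 med [ 0.6532 -0.2894  0.0843] z95 0.1321 lo [ 0.604 -0.293  0.082] hi [ 0.659 -0.285  0.135]
```

View pics/w18.png

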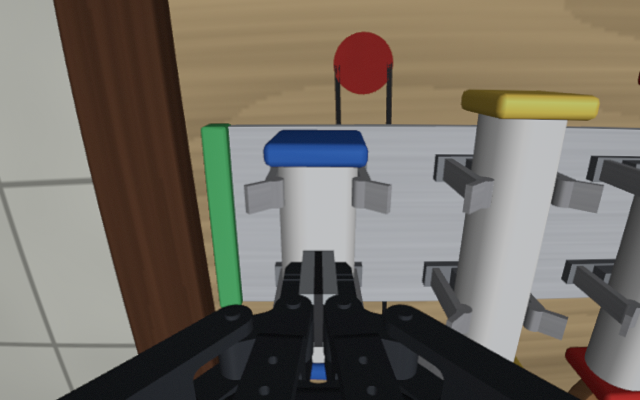

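The tube is home (both cap tops at 84 mm). Retreating straight up before the final check.

>>> arm_command([
  [[0,0,-0.4],0],
  [[0,0,-1.2],0],
  [[0,0,-2.4],0],
  [[0,0,-3.8],0],
  [[0,-0.5,-5.0],0],
])

```text
time: 18.9
ee_pos: [0.5827, -0.286, 0.2191]
tcp_rot: [179.0, 0.2, 87.7]
wrist_force: [0.4, -0.1, -0.1]
opening: -0.0001
```

>>> arm_command([
  [[0,0,0],0],
  [[0,0,0],0],
  [[0,0,0],0],
  [[0,0,0],0],
  [[0,0,0],0],
])

```text
time: 19.4
ee_pos: [0.5825, -0.2859, 0.2178]
tcp_rot: [179.1, 0.2, 87.7]
wrist_force: [-0.4, 0.5, -1.0]
opening: -0.0001
```

Run:
```python
from h import *
o=get_obs(); print(o["time"],o["ee_pos"],o["wrist_force"]); c=camera('wrist'); cv2.imwrite('pics/w19.png',c['frame'][:,:,::-1]);X=cloud(c,o)
for col in("blue","yellow","red"): blobs(c,X,col,50)
for n,y in (("short",-.287),("med",-.197),("long",-.107)):
  b=(X[...,2]>.07)&(X[...,2]<.1)&(abs(X[...,1]-y)<.015)
  for x0 in (.555,.58,.61,.64):
    s=X[b&(abs(X[...,0]-x0)<.004)]
    if len(s): t=s[s[:,2]>s[:,2].max()-.003]; print(n,'ridge',x0,t.mean(0).round(4))
c=camera('top'); X=cloud(c)
m=(X[...,0]>.36)&(X[...,0]<1.0)&(abs(X[...,1])<.36)&(X[...,2]>0.1)&(X[...,2]<.165)
k,l,st,ce=cv2.connectedComponentsWithStats(m.astype(np.uint8))
for i in range(1,k):
    if st[i,4]>20: p=X[l==i]; print("tall",ce[i].round(),p.min(0).round(3),p.max(0).round(3))
for col in("blue","red","yellow"): blobs(c,X,col,20)
c=camera('scene'); cv2.imwrite('pics/s19.png',cv2.resize(c['frame'][100:300,100:350,::-1],None,fx=3,fy=3)); blobs(c,cloud(c),"blue",15)
```

```text
19.4 [ 0.58251755 -0.28588134  0.21778408] [-0.43611535  0.4858305  -1.00215219]
blue px [316.6 135.6] A 962 med [ 0.5434 -0.2856  0.0836] z95 0.0855 lo [ 0.54  -0.306  0.049] hi [ 0.55  -0.266  0.087]
red px [344.8  85. ] A 1012 med [ 0.5098 -0.26    0.0201] z95 0.0213 lo [ 0.495 -0.275  0.018] hi [ 0.526 -0.245  0.023]
red px [551.   94.5] A 971 med [ 0.5192 -0.1141  0.0835] z95 0.0852 lo [ 0.514 -0.127  0.046] hi [ 0.525 -0.085  0.086]
red px [593.6 247.9] A 560 med [ 6.799e-01 -1.000e-04  2.020e-02] z95 0.0213 lo [ 0.664 -0.016  0.018] hi [0.696 0.017 0.022]
red px [512.3 290.4] A 726 med [ 0.6867 -0.1217  0.0827] z95 0.0851 lo [ 0.683 -0.133  0.021] hi [ 0.738 -0.055  0.086]
red px [552.7 348.6] A 576 med [ 0.7668 -0.0569  0.0672] z95 0.0683 lo [ 0.752 -0.071  0.058] hi [ 0.783 -0.042  0.069]
short ridge 0.555 [ 0.5551 -0.2857  0.0812]
short ridge 0.58 [ 0.5799 -0.2873  0.0811]
short ridge 0.61 [ 0.61   -0.2883  0.0811]
short ridge 0.64 [ 0.6371 -0.2894  0.0811]
med ridge 0.555 [ 0.555  -0.1959  0.081 ]
med ridge 0.58 [ 0.5799 -0.1973  0.0813]
med ridge 0.61 [ 0.6101 -0.1981  0.
[... 1879 characters left out ...]
.3] A 78 med [0.4211 0.1694 0.0206] z95 0.0262 lo [0.407 0.156 0.013] hi [0.434 0.184 0.03 ]
yellow px [450.8 168.6] A 27 med [ 0.6691 -0.1978  0.0841] z95 0.0904 lo [ 0.666 -0.217  0.076] hi [ 0.672 -0.179  0.091]
yellow px [454.8 214.7] A 49 med [ 0.5278 -0.1922  0.0812] z95 0.0896 lo [ 0.526 -0.212  0.049] hi [ 0.533 -0.173  0.09 ]
blue px [294.8   8.8] A 195 med [-0.9654 -0.8419 -0.1669] z95 -0.1378 lo [-1.136 -0.963 -0.197] hi [-0.897 -0.813 -0.123]
blue px [381.1  25.3] A 220 med [-0.9653 -0.271  -0.1078] z95 -0.0723 lo [-1.105 -0.302 -0.197] hi [-0.862 -0.2    0.027]
blue px [182.9 162.5] A 33 med [ 0.6589 -0.2928  0.0837] z95 0.0899 lo [ 0.653 -0.313  0.07 ] hi [ 0.664 -0.271  0.091]
```

View pics/w19.png

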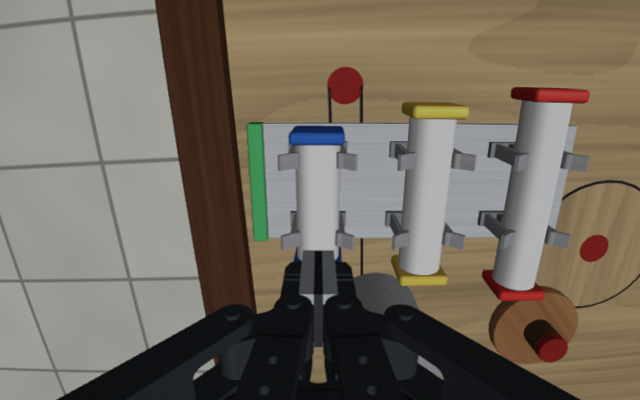

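View pics/s19.png

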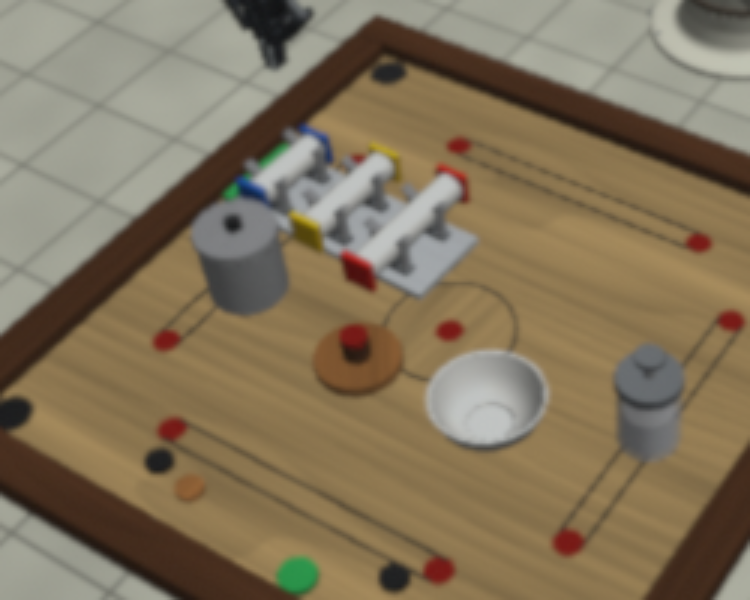

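All three tubes are home in size order and the bystanders are where they were. The short tube sits about 3–4 mm off its seat lengthwise, inside the 12 mm limit. Handing in.

```bash
python3 -c "
from workcell import job_done; print(job_done())"
```

```text
the job is handed in; nothing more can be done
None
```

I laid the long red tube and then the short blue tube on their open clips, let each one go, and pressed each home with shut fingers. The push force read about 11 N and 12 N. I handed the job in at about 19.5 s; it reports no verdict.

- **Tubes home:** the wrist camera put the tops of all three barrels at 81 mm, level to 0.5 mm. All three lie about 2.3° off the world x axis, in line with the rail. They stand in size order with the shortest at the green end, and the arm was clear above them.
- **Heights:** the tops read about 1 mm below the 82 mm the text implies, and the medium tube, which was home from the start, read the same.
- **Short tube off centre:** it slid about 3–4 mm along its length during the press, within the 12 mm limit. The long tube is within about 1 mm of its seat.
- **Bystanders:** the canister, dispenser and coin holder measured within about 2 mm of their first positions. I checked the bowl by eye only, and it looked unmoved.

No check failed.

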